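# Put the packs on charge

### The job

Get the flat packs on charge: first take the charged green packs out of the charger and lay them flat in the blue tray, then blow the dust out of all four bays in turn, 1 to 4, holding the blower steady for a good second at each with its nozzle pointing straight at the brass contacts from 3 to 6 cm in front of them. Then load the numbered packs that are there, lowest number first (the charger charges them in the order they go in), each fully down in the bay of its own number with its contact end to the contacts, and last of all push the power switch fully on. When you are done the blower must lie flat on its underside on its mat again, and the oil can and the pencil cup must be left where they stand.

Things in the scene. Friction and masses are not known exactly. Their poses are not given: they have to be found in the camera images.
- pack1: flat battery pack number 1: light grey block 92 mm long (x) by 52 mm wide (y) by 44 mm high, its foot stepped in (by 4 mm all round below 5 mm height, 2 mm below 12 mm), band of red tape with 1 black dot on top, 0.25 to 0.5 kg. Origin at the centre of its underside, z up; +x is its contact end (dark, with a brass plate on top). May be absent
- pack2: flat battery pack number 2: light grey block 92 mm long (x) by 52 mm wide (y) by 44 mm high, its foot stepped in (by 4 mm all round below 5 mm height, 2 mm below 12 mm), band of yellow tape with 2 black dots on top, 0.25 to 0.5 kg. Origin at the centre of its underside, z up; +x is its contact end (dark, with a brass plate on top). May be absent
- pack3: flat battery pack number 3: light grey block 92 mm long (x) by 52 mm wide (y) by 44 mm high, its foot stepped in (by 4 mm all round below 5 mm height, 2 mm below 12 mm), band of blue tape with 3 black dots on top, 0.25 to 0.5 kg. Origin at the centre of its underside, z up; +x is its contact end (dark, with a brass plate on top). May be absent
- pack4: flat battery pack number 4: light grey block 92 mm long (x) by 52 mm wide (y) by 44 mm high, its foot stepped in (by 4 mm all round below 5 mm height, 2 mm below 12 mm), band of white tape with 4 black dots on top, 0.25 to 0.5 kg. Origin at the centre of its underside, z up; +x is its contact end (dark, with a brass plate on top). May be absent
- full1: charged battery pack, found in bay 1: same shape and size as the numbered packs, black with a band of green tape and no dots; origin at the centre of its underside, +x its contact end. Lies at the start in its bay, contact end to the console; may be absent
- full2: charged battery pack, found in bay 2: same shape and size as the numbered packs, black with a band of green tape and no dots; origin at the centre of its underside, +x its contact end. Lies at the start in its bay, contact end to the console; may be absent
- full3: charged battery pack, found in bay 3: same shape and size as the numbered packs, black with a band of green tape and no dots; origin at the centre of its underside, +x its contact end. Lies at the start in its bay, contact end to the console; may be absent
- full4: charged battery pack, found in bay 4: same shape and size as the numbered packs, black with a band of green tape and no dots; origin at the centre of its underside, +x its contact end. Lies at the start in its bay, contact end to the console; may be absent
- bay1 (a point): middle of the floor of charger bay 1 (red tape, one dot on the console), 22 mm above the bench: an open-topped pocket 100 by 60 mm (x, y), 18 mm deep; a seated pack stands 26 mm out. Charger axes: +x from front to console, +y towards bay 1. Bays run 84 mm apart, bay 1 at the +y end. The charger is a fixed black and grey box, 156 mm deep (x) by 428 mm wide (y), low front towards the robot
- bay1_contacts (a point): the three brass contact blades of bay 1, on the pocket's rear (+x) wall, facing -x, 10 mm above the pocket floor, 50 mm along +x from its middle. Axes as the charger's
- bay2 (a point): middle of the floor of charger bay 2 (yellow tape, two dots on the console), 22 mm above the bench: an open-topped pocket 100 by 60 mm (x, y), 18 mm deep; a seated pack stands 26 mm out. Charger axes: +x from front to console, +y towards bay 1. The front and the walls between bays are 40 mm high; the rear console, 62 mm high, begins 50 mm along +x from the bay's middle
- bay2_contacts (a point): the three brass contact blades of bay 2, on the pocket's rear (+x) wall, facing -x, 10 mm above the pocket floor, 50 mm along +x from its middle. Axes as the charger's
- bay3 (a point): middle of the floor of charger bay 3 (blue tape, three dots on the console), 22 mm above the bench: an open-topped pocket 100 by 60 mm (x, y), 18 mm deep; a seated pack stands 26 mm out. Charger axes: +x from front to console, +y towards bay 1. The charger's front face is 60 mm along -x from the bay's middle
- bay3_contacts (a point): the three brass contact blades of bay 3, on the pocket's rear (+x) wall, facing -x, 10 mm above the pocket floor, 50 mm along +x from its middle. Axes as the charger's
- bay4 (a point): middle of the floor of charger bay 4 (white tape, four dots on the console), 22 mm above the bench: an open-topped pocket 100 by 60 mm (x, y), 18 mm deep; a seated pack stands 26 mm out. Charger axes: +x from front to console, +y towards bay 1. Beyond bay 4 (to -y) the charger goes on for 83 mm at 40 mm height, carrying the power switch
- bay4_contacts (a point): the three brass contact blades of bay 4, on the pocket's rear (+x) wall, facing -x, 10 mm above the pocket floor, 50 mm along +x from its middle. Axes as the charger's
- tray: blue open plastic tray, fixed to the bench, 160 mm (x) by 212 mm (y), walls 38 mm high and 5 mm thick, floor 5 mm thick; origin at the centre of its underside
- mat: black rubber mat, fixed to the bench, 250 mm (x) by 130 mm (y), 4 mm thick; origin at the centre of its underside
- blower: hand-held air blower lying on the mat: yellow flat-sided body, black ends, 156 mm long (x = -88 to +68 mm); grip part x = -60 to +40 mm is 42 mm wide (y), its top 42 mm above the underside; ends 46 mm wide and high; 0.25 to 0.4 kg, balanced near x = -8 mm. Origin on its underside. A 12 mm thick nozzle bends 45 degrees down from the +x end. Blows by itself while held (grip switch)
- nozzle (a point): mouth of the blower's nozzle, at (94, 0, 10) mm in the blower's frame; its own +x axis is the way the air goes: forward and 45 degrees down in the blower's frame, i.e. direction (0.707, 0, -0.707)
- power (a joint): the charger's toggle switch, in rad: 0 off (leaning to the front, -x of the charger), 1.0 fully on (leaning to the console, +x); stiff enough to stay where it is put, pushed over at the ball with about 2 N
- power_tip (a point): centre of the red ball, 26 mm across, on the end of the toggle, 40 mm from its pivot; the ball stands highest halfway over, its top 115 mm above the bench. The toggle stands on a 25 mm high black block at the -y end of the charger and leans 0.5 rad to each side when off and on
- oilcan: bystander: steel oil can with a copper spout, 68 mm across, 150 mm high, standing; origin at the centre of its underside
- pencup: bystander: green plastic cup of pencils, 80 mm across, about 160 mm high with the pencils; origin at the centre of its underside
Mind the look-alikes: they are no part of the job. What is shaped like the pack4 but brown or pink is not meant.

How it is judged:
By the outcome, as a careful person would: the job done as asked, in the order asked, and still so for the second after the job is handed in, with the robot touching nothing.
Of pack1, pack2, pack3, pack4 only 3 to 4 are there at a start; the rules pass over those that are not, and their reading is None.
Of full1, full2, full3, full4 only 1 to 2 are there at a start; the rules pass over those that are not, and their reading is None.
At some moment in a run one of pack1, pack2, pack3, pack4, blower may be knocked a few centimetres aside while the robot is not near it.
Once in a run the grip may slacken for a moment while it holds something.
It also fails if it takes over 210 s, if anything falls off the work surface, if the arm or the gripper's body presses on something with over 40 N, if the wrist force passes 120 N, or if a joint passes its speed limit or range.

### The arm

A 6-joint arm with a two-finger parallel gripper is mounted at the origin on the work surface. World frame = base frame: x ahead of the robot, y to its left, z up, the work surface at z = 0. Lengths are in m, angles in rad, forces in N, time in s.
With the tool pointing down it reaches from about 0.35 to 0.85 m from the base axis. Payload 8.1 kg.
Tool frame: the origin (TCP) lies at the very end of the fingers, on their centre line; the grasp point (between the pads) lies 19 mm behind it; z points along the fingers, y is the direction in which the jaws open and shut (so a half turn about z gives the same grasp; the last joint's range is limited). The gripper opens to 93 mm and grips with 3 to 60 N. Pads are 15 mm wide; open, the fingers measure 128 mm over their backs; the gripper's body (75 mm by 188 mm) begins 65 mm behind the grasp point.
Start: joints at [1.115, 0.13, 1.488, -0, 1.523, -0.085], TCP at [0.217, 0.559, 0.219] pointing down, gripper open.
Joint ranges: [-2.96, 2.96], [-0.89, 2.26], [0.02, 2.5], [-1.34, 4.48], [0, 2.73], [-2.66, 2.66]. Speed limits (rad/s): [2.39, 2.39, 2.79, 3.14, 3.14, 3.14].

### API

Orientations are given as a rotation vector (axis times angle).
In Python, from plant import read_state, read_camera, close_job gives the robot as it stands.
- The arm moves only by the tool jog_arm, never from a script. Its argument "motion" is one flat list of numbers, 7 for each row, row after row: the opening, from 0 (shut) to 1 (fully open), then the shift along the tool's x, y, z scaled (see below), then the turn, a rotation vector about the tool's x, y, z scaled (see below). A call has 1 to 8 rows; each row is the pose to reach, as a shift and turn from the pose measured when the call began, along the tool's axes at that moment; what a row does not reach only later rows make up. The controller multiplies each number of a shift by 0.5 m and each number of a turn by 90 degrees. A row lasts 1/10 s, in which the tool goes at most 50 mm and 8.59 degrees, less where a joint would pass 70% of its speed; a pose out of reach is approached as far as the arm can. A call with a number of a shift or a turn outside -1 to 1 is refused whole. A call with a gripper value outside its range is refused whole. The fingers move at their own pace and stop on an object; "grip_force" is the grip in N (left out, the last holds). Time passes only in rows, so rows that repeat a pose let the fingers close. It gives the time, the measured TCP pose, the force and the opening at its end, in the units of the state.
- read_state(): the state, without advancing time (a new reading comes with each control period).
- read_camera(name): name is "scene" or "top" or "wrist"; returns a dict with "frame" (384x512x3 uint8, red, green, blue), "vertical_fov" (degrees; the focal length in pixels is half the picture's height over the tangent of half this angle, whatever the lens; pixels are square), "cx", "cy" (the principal point, pixels), "world_from_camera" (4x4, takes a point from camera to world coordinates); the wrist camera has in their place "hand_eye" (4x4, takes a point from camera to tool coordinates, whose origin is the TCP and whose axes are the flange's). Camera axes: x right, y down, z forward; pixel columns grow to the right and rows downward; lengths in m; the calibration is good to about 2 mm. A picture is of the moment at which its call begins: read the wrist's pose just before it. There is no depth.
- close_job(): hands the job in, once; it reports no verdict.
The state is a dict: "t": time; "q": joint angles; "dq": joint speeds; "joint_torque": joint torques, N m; "tool_pos": TCP position; "orientation": TCP orientation; "force": force on the tool from outside, world axes, zero at the start; "wrist_torque": the same for the moment, N m; "opening": finger opening in m.
Only numpy, scipy, OpenCV 4.12 (cv2) and the standard library are available. Lean on these libraries where they do the work, as an engineer would, in place of code of your own. Each camera call takes 0.05 s, during which the arm holds its last target.

## Working session

There is one attempt and no reset: what is moved stays moved. The work goes in short steps, Python scripts to look and compute and a tool call to move; the robot and the scene stay as the last step left them, time stands still between calls to the robot, and variables do not carry over. Pictures are saved under pics/ and viewed, and the job is handed in when it is done.

Besides the shell and the picture viewer there is one more tool, called after ">>>" as name(argument=value, ...), one argument or row to a line, values as JSON. jog_arm: Moves the arm, as the interface text tells. Its arguments: {"type":"object","properties":{"motion":{"type":"array","items":{"type":"number"}},"grip_force":{"type":"number"}},"required":["motion"]}

```bash
ls; mkdir -p pics
cat > h.py <<'E'
import numpy as np, cv2
from plant import read_state, read_camera
from scipy.spatial.transform import Rotation as R
def snap(n,f):
    c=read_camera(n); cv2.imwrite('pics/'+f, cv2.cvtColor(c['frame'],cv2.COLOR_RGB2BGR)); return c
def st():
    s=read_state(); return s
E
python3 - <<'E'
from h import *
s=read_state()
for k,v in s.items(): print(k,np.round(v,4))
for n in ['scene','top','wrist']:
    s=read_state()
    c=snap(n,n+'0.png'); print(n,{k:(np.round(v,4).tolist()) for k,v in c.items() if k!='frame'})
    np.savez('pics/'+n+'0.npz',**c)
E
```

```text
pics
t 0.0
q [ 1.1146  0.1311  1.4893 -0.      1.523  -0.0854]
dq [ 0.0002 -0.0002  0.0007  0.0008 -0.0006 -0.0009]
joint_torque [-1.00000e-04 -5.59847e+01 -4.91748e+01  7.68000e-02  3.56000e-02
 -2.00000e-04]
tool_pos [0.2172 0.5587 0.2176]
orientation [-5.7910e-01 -3.0873e+00  2.7000e-03]
force [ 0.5215  0.3246 -0.4801]
wrist_torque [ 0.0143  0.0328 -0.0185]
opening 0.093
scene {'vertical_fov': 48.8554, 'cx': 249.2673, 'cy': 189.7431, 'world_from_camera': [[0.1758, 0.7305, -0.6599, 1.3829], [0.9843, -0.1207, 0.1286, -0.1246], [0.0142, -0.6722, -0.7402, 1.0479], [0.0, 0.0, 0.0, 1.0]]}
top {'vertical_fov': 53.1124, 'cx': 250.506, 'cy': 196.4273, 'world_from_camera': [[-0.0119, -0.9884, 0.1516, 0.3157], [-0.9999, 0.0102, -0.0124, 0.0405], [0.0107, -0.1517, -0.9884, 1.4828], [0.0, 0.0, 0.0, 1.0]]}
wrist {'vertical_fov': 65.2809, 'cx': 256.2011, 'cy': 186.0383, 'hand_eye': [[0.0001, -0.9621, -0.2726, 0.0761], [1.0, 0.0001, 0.0002, 0.0003], [-0.0001, -0.2726, 0.9621, -0.1667], [0.0, 0.0, 0.0, 1.0]]}
```

View pics/scene0.png

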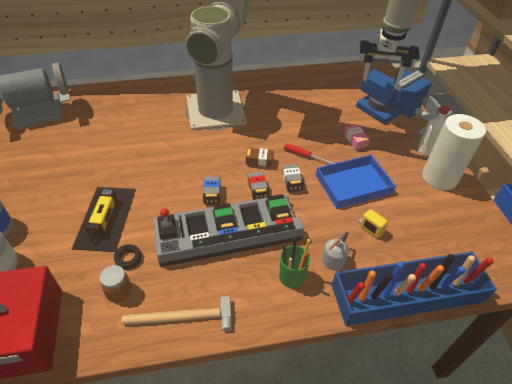

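View pics/top0.png

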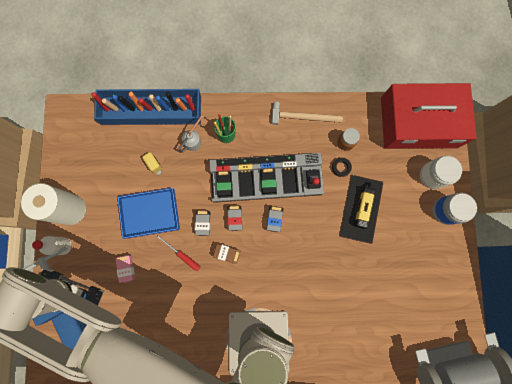

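View pics/wrist0.png

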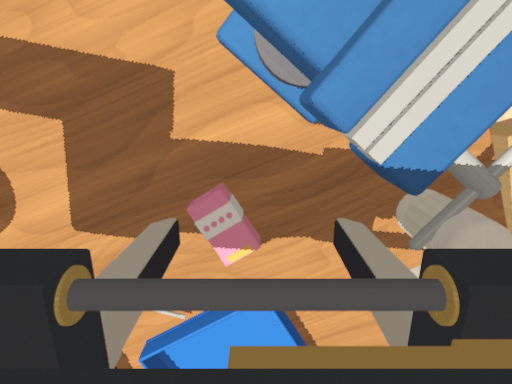

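Run:
```python
import cv2
t=cv2.imread('pics/top0.png'); s=cv2.imread('pics/scene0.png')
cv2.imwrite('pics/c1.png',cv2.resize(t[140:275,105:335],None,fx=3.4,fy=3.4,interpolation=cv2.INTER_CUBIC))
cv2.imwrite('pics/c2.png',cv2.resize(s[130:290,140:400],None,fx=3,fy=3,interpolation=cv2.INTER_CUBIC))
cv2.imwrite('pics/c3.png',cv2.resize(t[165:250,325:395],None,fx=6,fy=6,interpolation=cv2.INTER_CUBIC))
```

```text
(no output)
```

View pics/c1.png

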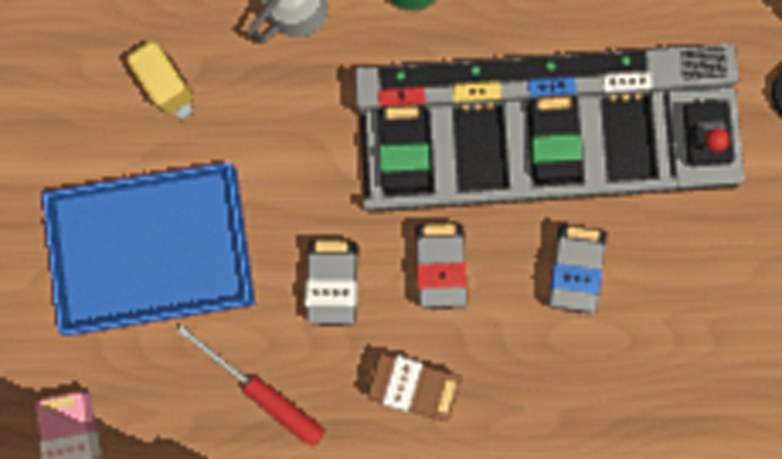

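View pics/c2.png

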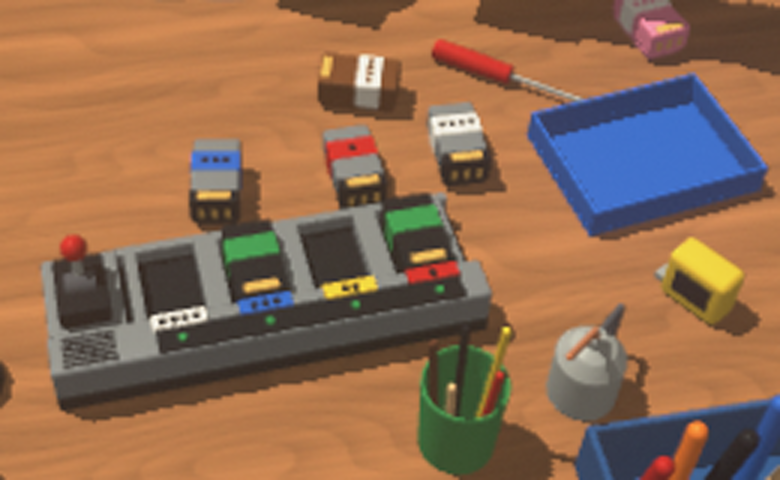

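View pics/c3.png

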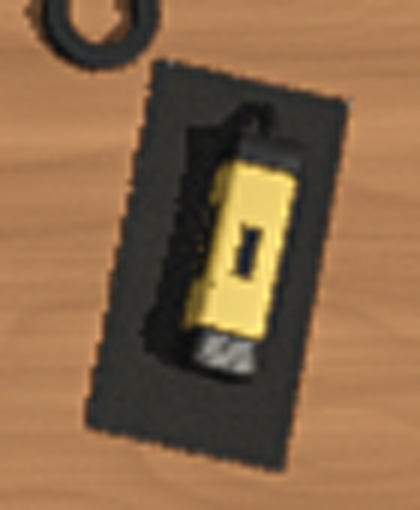

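```bash
cat >> h.py <<'E'
def f_of(c): return c['frame'].shape[0]/2/np.tan(np.radians(float(c['vertical_fov']))/2)
def ray(c,uv,z,T=None):
    """pixels (n,2) -> world points on plane z"""
    uv=np.atleast_2d(uv).astype(float); f=f_of(c)
    if T is None: T=np.array(c['world_from_camera'])
    d=np.c_[(uv[:,0]-float(c['cx']))/f,(uv[:,1]-float(c['cy']))/f,np.ones(len(uv))]@T[:3,:3].T
    o=T[:3,3]; return o+d*((np.broadcast_to(z,len(uv))-o[2])/d[:,2])[:,None]
def proj(c,P,T=None):
    P=np.atleast_2d(P); f=f_of(c)
    if T is None: T=np.array(c['world_from_camera'])
    p=(P-T[:3,3])@T[:3,:3]
    return np.c_[p[:,0]/p[:,2]*f+float(c['cx']),p[:,1]/p[:,2]*f+float(c['cy'])]
def toolT(s):
    T=np.eye(4);T[:3,:3]=R.from_rotvec(s['orientation']).as_matrix();T[:3,3]=s['tool_pos'];return T
def wrist(f):
    s=read_state(); c=snap('wrist',f); c['world_from_camera']=toolT(s)@np.array(c['hand_eye'])
    np.savez('pics/'+f[:-4]+'.npz',**c); return c
def load(f): return dict(np.load('pics/'+f,allow_pickle=True))
def down(yaw):
    """tool z down; yaw = world angle of tool x axis"""
    return np.array([[np.cos(yaw),np.sin(yaw),0],[np.sin(yaw),-np.cos(yaw),0],[0,0,-1.]])
def move(p,Rm,s=None):
    """numbers for motion: shift/0.5, turn/90deg"""
    s=s or read_state(); T=toolT(s)
    sh=T[:3,:3].T@(np.array(p)-T[:3,3])/0.5
    tr=R.from_matrix(T[:3,:3].T@Rm).as_rotvec()/(np.pi/2)
    print('shift',np.round(sh,4),'turn',np.round(tr,4),'rows>=',round(max(np.linalg.norm(sh)*10,np.linalg.norm(tr)*90/8.59),1))
def blobs(m,amin=15):
    n,l,s,c=cv2.connectedComponentsWithStats(m.astype(np.uint8))
    return [(c[i],s[i][4],l==i) for i in range(1,n) if s[i][4]>=amin]
E
python3 - <<'E'
from h import *
c=load('top0.npz')
for n,uv,z in [('red',(234,217),.044),('white',(202,222),.044),('blue',(274,218),.044),('full1',(223.5,187),.066),('full3',(269,183),.066),('tray',(148,213),.03),('ball',(316,181),.1),('blower',(365,206),.046),('chargerFL',(213,201),.04),('chargerFR',(323,194),.04),('pencup',(225,128),.1),('oil',(191,140),.1),('brown',(227,252),.044)]:
    print(n,np.round(ray(c,uv,z)[0],3))
s=read_state();T=toolT(s);print(np.round(T,3))
move([.45,.1,.30],down(0)); move([.45,.1,.30],down(np.pi))
E
```

```text
red [0.459 0.085 0.044]
white [0.441 0.205 0.044]
blue [ 0.453 -0.065  0.044]
full1 [0.57  0.123 0.066]
full3 [ 0.583 -0.047  0.066]
tray [0.479 0.412 0.03 ]
ball [ 0.583 -0.218  0.1  ]
blower [ 0.495 -0.41   0.046]
chargerFL [0.521 0.165 0.04 ]
chargerFR [ 0.544 -0.254  0.04 ]
pencup [0.788 0.115 0.1  ]
oil [0.742 0.242 0.1  ]
brown [0.329 0.112 0.044]
[[-0.932  0.362 -0.001  0.217]
 [ 0.362  0.932 -0.001  0.559]
 [ 0.    -0.001 -1.     0.218]
 [ 0.     0.     0.     1.   ]]
shift [-0.7665 -0.6868 -0.1635] turn [-4.0000e-04  1.3000e-03  1.7639e+00] rows>= 18.5
shift [-0.7665 -0.6868 -0.1635] turn [-0.0009 -0.0003 -0.2361] rows>= 10.4
```

Run:
```python
from h import *
move([.45,.05,.35],down(np.pi))
```

```text
shift [-0.8027 -0.7802 -0.2634] turn [-0.0009 -0.0003 -0.2361] rows>= 11.5
```

>>> jog_arm(
  motion=[1,-0.2,-0.2,-0.1,0,0,-0.06,1,-0.4,-0.4,-0.2,0,0,-0.12,1,-0.6,-0.6,-0.263,0,0,-0.236,1,-0.803,-0.78,-0.263,0,0,-0.236,1,-0.803,-0.78,-0.263,0,0,-0.236,1,-0.803,-0.78,-0.263,0,0,-0.236,1,-0.803,-0.78,-0.263,0,0,-0.236,1,-0.803,-0.78,-0.263,0,0,-0.236],
)

```text
t: 0.95
tool_pos: [0.3771, 0.2065, 0.315]
orientation: [0.0, -3.141, 0.002]
force: [1.8, 0.6, -0.4]
opening: 0.0929
```

>>> jog_arm(
  motion=[1,-0.146,-0.313,-0.07,0,0,0,1,-0.146,-0.313,-0.07,0,0,0,1,-0.146,-0.313,-0.07,0,0,0,1,-0.146,-0.313,-0.07,0,0,0,1,-0.146,-0.313,-0.07,0,0,0],
)

```text
t: 1.45
tool_pos: [0.4512, 0.047, 0.3505]
orientation: [0.007, 3.141, -0.003]
force: [-0.3, 0.4, -1.1]
opening: 0.0928
```

Run:
```python
from h import *
c=wrist('w1.png'); print(read_state()['tool_pos'], np.abs(read_state()['dq']).max())
```

```text
[0.45051311 0.04868162 0.35008244] 0.051165174433443476
```

View pics/w1.png

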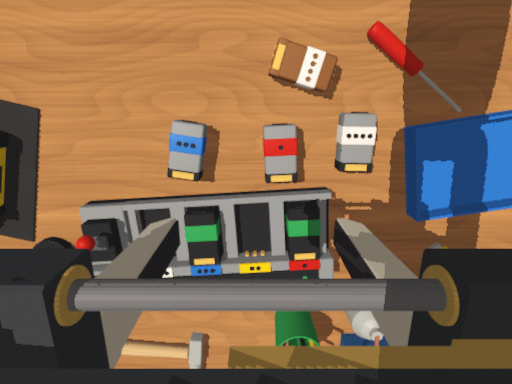

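>>> jog_arm(
  motion=[1,-0.24,-0.13,0.16,0,0,0,1,-0.24,-0.13,0.16,0,0,0,1,-0.24,-0.13,0.16,0,0,0,1,-0.24,-0.13,0.16,0,0,0,1,-0.24,-0.13,0.16,0,0,0,1,-0.24,-0.13,0.16,0,0,0],
)

```text
t: 2.1
tool_pos: [0.5698, -0.0155, 0.2709]
orientation: [-0.003, -3.141, 0.001]
force: [-0.2, 0.8, 0.8]
opening: 0.0929
```

Run:
```python
from h import *
c=wrist('w2.png'); print(read_state()['tool_pos'], np.abs(read_state()['dq']).max())
im=cv2.imread('pics/w2.png'); cv2.imwrite('pics/w2b.png',cv2.resize(im,None,fx=1.55,fy=1.55,interpolation=cv2.INTER_CUBIC))
```

```text
[ 0.5700422  -0.01547297  0.27179792] 0.018588618050189194
```

View pics/w2b.png

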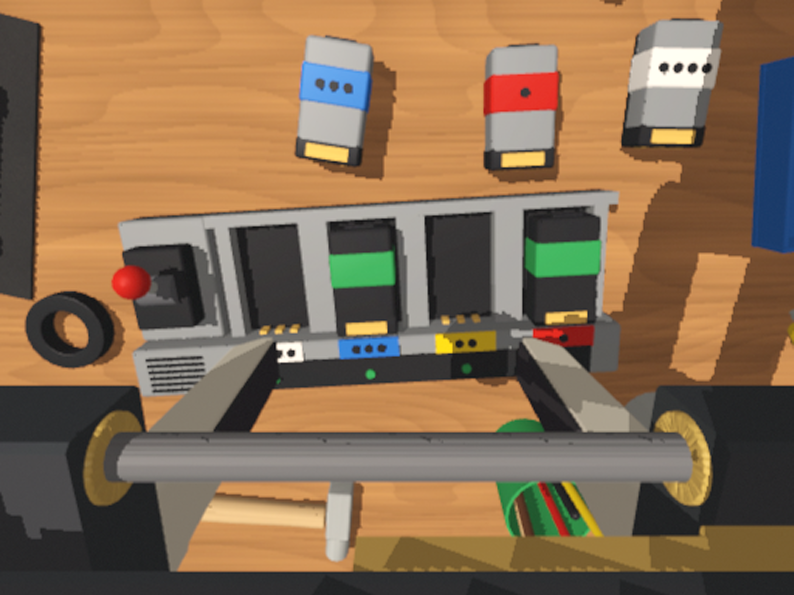

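Run:
```python
import cv2
im=cv2.imread('pics/w2.png')
cv2.imwrite('pics/w2c.png',cv2.resize(im[115:245,70:270],None,fx=4,fy=4,interpolation=cv2.INTER_CUBIC))
cv2.imwrite('pics/w2d.png',cv2.resize(im[115:245,220:420],None,fx=4,fy=4,interpolation=cv2.INTER_CUBIC))
```

```text
(no output)
```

View pics/w2c.png

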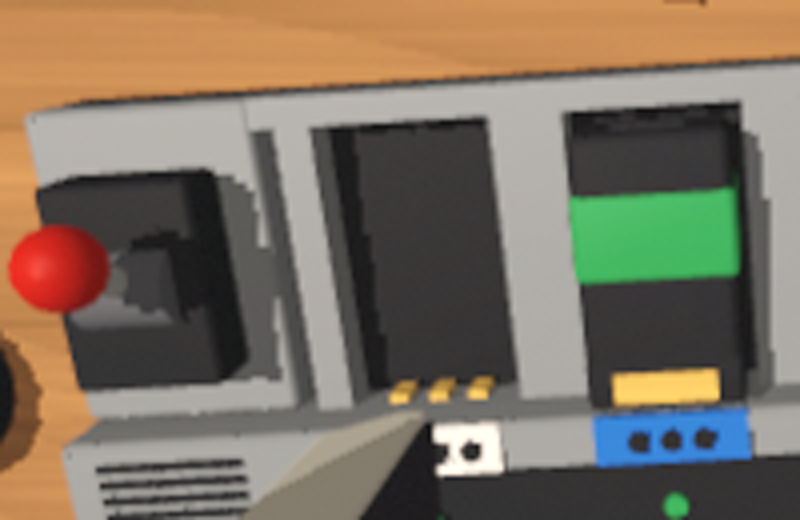

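View pics/w2d.png

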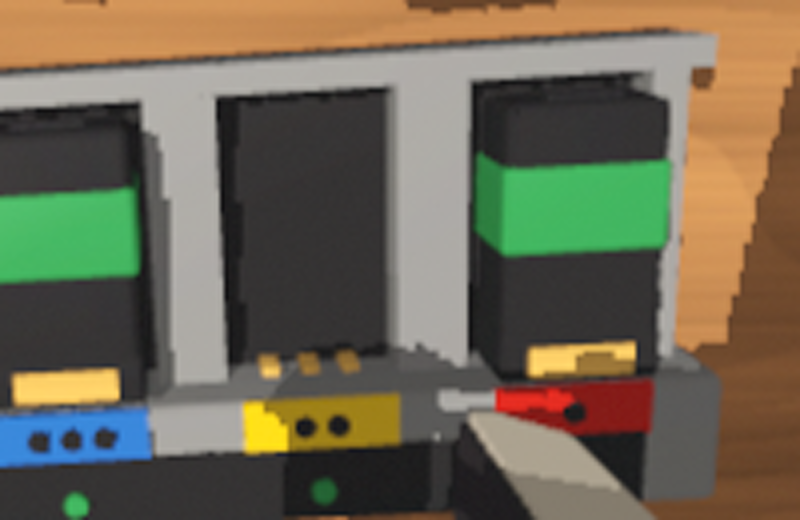

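Run:
```python
from h import *
c=load('w2.npz')
L={'b4L':(148.2,147.2),'b4R':(191.8,144.8),'b3L':(211.2,143.2),'b3R':(255,140.5),'b2L':(274.5,139.5),'b2R':(317,136.8),'b1L':(337.5,135)}
P={k:ray(c,v,.04)[0] for k,v in L.items()}
for k,v in P.items(): print(k,np.round(v,4))
A=np.array(list(P.values()))
a=np.polyfit(A[:,1],A[:,0],1); print('dx/dy',a)
th=-np.arctan(a[0]); print('charger yaw deg',np.degrees(th))
ex=np.array([np.cos(th),np.sin(th)]);ey=np.array([-np.sin(th),np.cos(th)])
# local: pts at x=-50, y = n*84 +-30
m={'b4L':-3*84-30,'b4R':-3*84+30,'b3L':-2*84-30,'b3R':-2*84+30,'b2L':-84-30,'b2R':-84+30,'b1L':-30}
O=[];
for k in m: O.append(P[k][:2]-ey*m[k]/1e3+ex*.05)
O=np.array(O);print(np.round(O,4)); o=O.mean(0)
print('bay1',o)
for k,uv,n in [('b4',(180.5,212.2),3),('b2',(297.2,205.5),1)]:
    p=ray(c,uv,.034)[0][:2]-(o-ey*.084*n); print('blade local',p@ex,p@ey)
```

```text
b4L [ 0.5526 -0.1588  0.04  ]
b4R [ 0.5495 -0.1006  0.04  ]
b3L [ 0.5474 -0.0747  0.04  ]
b3R [ 0.5439 -0.0167  0.04  ]
b2L [0.5427 0.0091 0.04  ]
b2R [0.5392 0.065  0.04  ]
b1L [0.5369 0.0918 0.04  ]
dx/dy [-0.06161498  0.54296448]
charger yaw deg 3.525821009092719
[[0.5851 0.1258]
 [0.5857 0.1241]
 [0.5851 0.126 ]
 [0.5854 0.1241]
 [0.5856 0.1259]
 [0.5858 0.122 ]
 [0.585  0.1248]]
bay1 [0.58537859 0.12465658]
blade local 0.04623327561473917 7.498371671841005e-05
blade local 0.046634603078357 -0.0005326598028626703
```

```bash
cat >> h.py <<'E'
TH=np.radians(3.53); EX=np.array([np.cos(TH),np.sin(TH)]);EY=np.array([-np.sin(TH),np.cos(TH)])
def bay(n,lx=0,ly=0): return np.array([.5854,.1247])-EY*.084*(n-1)+EX*lx+EY*ly
E
python3 - <<'E'
from h import *
c=load('top0.npz')
uv=np.array([(42,192),(232,163),(255,303),(62,335)])/3.4+[105,140]
p=ray(c,uv,.038);print(np.round(p,4),p.mean(0))
d=p[0]-p[1];print(np.degrees(np.arctan2(-d[0],d[1])),np.linalg.norm(d));d=p[3]-p[2];print(np.degrees(np.arctan2(-d[0],d[1])),np.linalg.norm(d),np.linalg.norm(p[0]-p[3]))
for n in (1,2,3,4): print(bay(n))
move([*bay(1),.12],down(np.pi+TH)); move([*bay(1),.046],down(np.pi+TH))
E
```

```text
[[0.5423 0.5271 0.038 ]
 [0.5731 0.3164 0.038 ]
 [0.4161 0.2881 0.038 ]
 [0.3834 0.4989 0.038 ]] [0.4787098  0.40762139 0.038     ]
8.289794026360862 0.21300382071391677
8.819370789541034 0.21323114927177636 0.16147189323050315
[0.5854 0.1247]
[0.59057198 0.04085937]
[ 0.59574395 -0.04298125]
[ 0.60091593 -0.12682188]
shift [-0.0298  0.2807  0.3033] turn [-0.0007  0.0009 -0.0404] rows>= 4.1
shift [-0.0296  0.2809  0.4513] turn [-0.0007  0.0009 -0.0404] rows>= 5.3
```

>>> jog_arm(
  motion=[0.8,-0.03,0.281,0.25,0,0,-0.04,0.8,-0.03,0.281,0.25,0,0,-0.04,0.8,-0.03,0.281,0.25,0,0,-0.04,0.8,-0.03,0.281,0.3,0,0,-0.04,0.8,-0.03,0.281,0.35,0,0,-0.04,0.8,-0.03,0.281,0.4,0,0,-0.04,0.8,-0.03,0.281,0.451,0,0,-0.04,0.8,-0.03,0.281,0.451,0,0,-0.04],
  grip_force=30,
)

```text
t: 2.95
tool_pos: [0.5828, 0.1256, 0.0442]
orientation: [0.098, -3.137, 0.002]
force: [-1.6, -0.6, -1.4]
opening: 0.0744
```

>>> jog_arm(
  motion=[0.8,0,0,0,0,0,0,0.4,0,0,0,0,0,0,0.3,0,0,0,0,0,0,0.3,0,0,0,0,0,0,0.3,0,0,0,0,0,0,0.3,0,0,0,0,0,0],
)

```text
t: 3.55
tool_pos: [0.5839, 0.1253, 0.0458]
orientation: [0.098, -3.14, 0.003]
force: [-1.0, -2.0, 6.0]
opening: 0.0519
```

```bash
cat >> h.py <<'E'
TT=np.radians(8.5)
def tray(lx,ly): return np.array([.479,.408])+np.array([np.cos(TT),np.sin(TT)])*lx+np.array([-np.sin(TT),np.cos(TT)])*ly
E
python3 - <<'E'
from h import *
print(tray(0,.045))
move([*tray(0,.045),.14],down(np.pi+TT)); move([*tray(0,.045),.031],down(np.pi+TT))
E
```

```text
[0.47234858 0.45250571]
shift [ 0.1821  0.6667 -0.1894] turn [-0.001  -0.0004 -0.0549] rows>= 7.2
shift [0.1819 0.6671 0.0285] turn [-0.001  -0.0004 -0.0549] rows>= 6.9
```

>>> jog_arm(
  motion=[0.3,0,0,-0.1,0,0,0,0.3,0.0,0.0,-0.19,0,0,0,0.3,0.04,0.12,-0.19,0,0,-0.02,0.3,0.07,0.22,-0.19,0,0,-0.03,0.3,0.1,0.32,-0.19,0,0,-0.055,0.3,0.13,0.42,-0.19,0,0,-0.055,0.3,0.16,0.52,-0.19,0,0,-0.055,0.3,0.182,0.615,-0.19,0,0,-0.055],
)

```text
t: 4.35
tool_pos: [0.4789, 0.4083, 0.1398]
orientation: [0.233, -3.131, 0.003]
force: [0.9, -0.0, -2.8]
opening: 0.0516
```

Run:
```python
from h import *
move([*tray(0,.045),.14],down(np.pi+TT)); move([*tray(0,.045),.032],down(np.pi+TT))
```

```text
shift [-0.0002  0.0893 -0.0005] turn [-0.0012 -0.0011 -0.0001] rows>= 0.9
shift [-0.0005  0.0897  0.2155] turn [-0.0012 -0.0011 -0.0001] rows>= 2.3
```

>>> jog_arm(
  motion=[0.3,0,0.09,0,0,0,0,0.3,0,0.09,0.05,0,0,0,0.3,0,0.09,0.11,0,0,0,0.3,0,0.09,0.17,0,0,0,0.3,0,0.09,0.2,0,0,0,0.3,0,0.09,0.21,0,0,0,0.3,0,0.09,0.217,0,0,0,0.3,0,0.09,0.217,0,0,0],
)

```text
t: 5.15
tool_pos: [0.4728, 0.453, 0.0324]
orientation: [0.232, -3.133, 0.002]
force: [-0.2, 0.5, -2.5]
opening: 0.0517
```

>>> jog_arm(
  motion=[0.3,0,0,0.006,0,0,0,0.3,0,0,0.008,0,0,0,0.8,0,0,0.008,0,0,0,0.8,0,0,0.008,0,0,0,0.8,0,0,-0.05,0,0,0,0.8,0,0,-0.15,0,0,0,0.8,0,0,-0.25,0,0,0,0.8,0,0,-0.25,0,0,0],
)

```text
t: 5.95
tool_pos: [0.4771, 0.4567, 0.1685]
orientation: [-0.231, 3.12, 0.013]
force: [1.2, 0.1, 0.9]
opening: 0.0744
```

Run:
```python
from h import *
move([*bay(3),.16],down(np.pi+TH)); move([*bay(3),.045],down(np.pi+TH))
```

```text
shift [-0.0871 -1.0235  0.0109] turn [0.0049 0.0083 0.055 ] rows>= 10.3
shift [-0.084  -1.0252  0.2409] turn [0.0049 0.0083 0.055 ] rows>= 10.6
```

>>> jog_arm(
  motion=[0.8,-0.087,-0.95,-0.02,0.005,0.008,0.055,0.8,-0.087,-0.95,-0.02,0.005,0.008,0.055,0.8,-0.087,-0.95,-0.02,0.005,0.008,0.055,0.8,-0.087,-0.95,-0.02,0.005,0.008,0.055,0.8,-0.087,-0.95,-0.02,0.005,0.008,0.055,0.8,-0.087,-0.95,-0.02,0.005,0.008,0.055,0.8,-0.087,-0.95,-0.02,0.005,0.008,0.055,0.8,-0.087,-0.95,-0.02,0.005,0.008,0.055],
)

```text
t: 6.75
tool_pos: [0.5722, 0.0639, 0.1738]
orientation: [-0.097, 3.138, -0.0]
force: [1.6, 0.3, 0.6]
opening: 0.0744
```

Run:
```python
from h import *
move([*bay(3),.16],down(np.pi+TH)); move([*bay(3),.046],down(np.pi+TH))
```

```text
shift [-0.0336 -0.2162  0.0277] turn [-0.0001  0.0016  0.0001] rows>= 2.2
shift [-0.0331 -0.2162  0.2557] turn [-0.0001  0.0016  0.0001] rows>= 3.4
```

>>> jog_arm(
  motion=[0.8,-0.033,-0.216,0,0,0,0,0.8,-0.033,-0.216,0.03,0,0,0,0.8,-0.033,-0.216,0.1,0,0,0,0.8,-0.033,-0.216,0.18,0,0,0,0.8,-0.033,-0.216,0.25,0,0,0,0.8,-0.033,-0.216,0.256,0,0,0,0.4,-0.033,-0.216,0.256,0,0,0,0.3,-0.033,-0.216,0.256,0,0,0],
)

```text
t: 7.55
tool_pos: [0.5973, -0.0429, 0.0484]
orientation: [-0.097, 3.134, -0.001]
force: [-0.2, 0.4, 0.3]
opening: 0.063
```

>>> jog_arm(
  motion=[0.3,0,0,0,0,0,0,0.3,0,0,0,0,0,0,0.3,0,0,-0.06,0,0,0,0.3,0,0,-0.14,0,0,0,0.3,0,0,-0.22,0,0,0,0.3,0,0,-0.23,0,0,0],
)

```text
t: 8.15
tool_pos: [0.6002, -0.0432, 0.1706]
orientation: [-0.098, 3.124, -0.004]
force: [0.8, -0.4, -2.8]
opening: 0.0519
```

Run:
```python
from h import *
p=tray(0,-.045)
move([*p,.15],down(np.pi+TT)); move([*p,.03],down(np.pi+TT))
```

```text
shift [0.1785 0.8263 0.0359] turn [-0.0024  0.01   -0.0547] rows>= 8.5
shift [0.1823 0.827  0.2759] turn [-0.0024  0.01   -0.0547] rows>= 8.9
```

>>> jog_arm(
  motion=[0.3,0.02,0.1,0,0,0,-0.02,0.3,0.04,0.2,0,0,0,-0.03,0.3,0.06,0.3,0.03,0,0.01,-0.055,0.3,0.08,0.4,0.03,0,0.01,-0.055,0.3,0.1,0.5,0.03,0,0.01,-0.055,0.3,0.12,0.6,0.03,0,0.01,-0.055,0.3,0.15,0.7,0.03,0,0.01,-0.055,0.3,0.179,0.79,0.03,0,0.01,-0.055],
)

```text
t: 8.95
tool_pos: [0.4874, 0.3408, 0.1518]
orientation: [0.234, -3.132, 0.007]
force: [0.4, -0.3, -3.9]
opening: 0.0516
```

Run:
```python
from h import *
p=tray(0,-.045)
move([*p,.15],down(np.pi+TT)); move([*p,.03],down(np.pi+TT))
```

```text
shift [-0.0033  0.0454  0.0035] turn [-0.0026 -0.0008  0.0003] rows>= 0.5
shift [-0.0036  0.0464  0.2434] turn [-0.0026 -0.0008  0.0003] rows>= 2.5
```

>>> jog_arm(
  motion=[0.3,0,0.046,0,0,0,0,0.3,0,0.046,0.06,0,0,0,0.3,0,0.046,0.13,0,0,0,0.3,0,0.046,0.19,0,0,0,0.3,0,0.046,0.22,0,0,0,0.3,0,0.046,0.235,0,0,0,0.3,0,0.046,0.243,0,0,0,0.3,0,0.046,0.243,0,0,0],
)

```text
t: 9.75
tool_pos: [0.4841, 0.3626, 0.0329]
orientation: [0.233, -3.132, 0.008]
force: [-6.2, -5.7, 11.8]
opening: 0.052
```

>>> jog_arm(
  motion=[0.3,0,0,0.003,0,0,0,0.7,0,0,0.003,0,0,0,0.7,0,0,0.0,0,0,0,0.7,0,0,-0.06,0,0,0,0.7,0,0,-0.16,0,0,0,0.8,0,0,-0.26,0,0,0,0.8,0.06,0,-0.36,0,0,0,0.8,0.1,0,-0.44,0,0,0],
)

```text
t: 10.55
tool_pos: [0.4358, 0.3564, 0.2525]
orientation: [0.232, -3.133, 0.007]
force: [-0.0, 0.4, 0.2]
opening: 0.0741
```

Run:
```python
from h import *
c=wrist('w3.png'); print(read_state()['tool_pos'])
move([.42,-.41,.25],down(np.pi-np.radians(10)))
```

```text
[0.43564335 0.35832367 0.26205182]
shift [ 0.2599 -1.5149  0.021 ] turn [0.0012 0.005  0.2062] rows>= 15.4
```

View pics/w3.png

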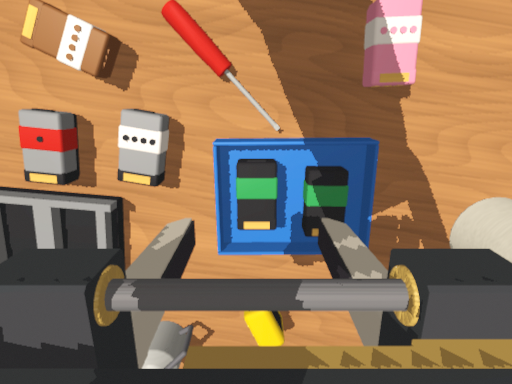

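>>> jog_arm(
  motion=[0.8,0.13,-0.76,-0.02,0,0,0.1,0.8,0.13,-0.76,-0.02,0,0,0.1,0.8,0.13,-0.76,-0.02,0,0,0.1,0.8,0.13,-0.76,-0.02,0,0,0.1,0.8,0.13,-0.76,-0.02,0,0,0.1,0.8,0.13,-0.76,-0.02,0,0,0.1,0.8,0.13,-0.76,-0.02,0,0,0.1,0.8,0.13,-0.76,-0.02,0,0,0.1],
)

```text
t: 11.4
tool_pos: [0.4277, -0.0299, 0.2721]
orientation: [0.014, 3.132, 0.002]
force: [0.0, -0.0, 0.2]
opening: 0.0745
```

Run:
```python
from h import *
move([.44,-.39,.25],down(np.pi-np.radians(10)))
```

```text
shift [-0.0306 -0.72    0.0438] turn [0.0012 0.0062 0.1053] rows>= 7.2
```

>>> jog_arm(
  motion=[0.8,-0.03,-0.72,0.044,0,0,0.105,0.8,-0.03,-0.72,0.044,0,0,0.105,0.8,-0.03,-0.72,0.044,0,0,0.105,0.8,-0.03,-0.72,0.044,0,0,0.105,0.8,-0.03,-0.72,0.044,0,0,0.105,0.8,-0.03,-0.72,0.044,0,0,0.105,0.8,-0.03,-0.72,0.044,0,0,0.105,0.8,-0.03,-0.72,0.044,0,0,0.105],
)

```text
t: 12.2
tool_pos: [0.4386, -0.3944, 0.2489]
orientation: [0.278, 3.12, 0.002]
force: [-0.4, 1.3, 0.0]
opening: 0.0741
```

Run:
```python
from h import *
c=wrist('w4.png'); print(read_state()['tool_pos'])
im=cv2.imread('pics/w4.png'); cv2.imwrite('pics/w4b.png',cv2.resize(im[:260],None,fx=1.55,fy=1.55,interpolation=cv2.INTER_CUBIC))
```

```text
[ 0.43864415 -0.39410138  0.24885036]
```

View pics/w4b.png

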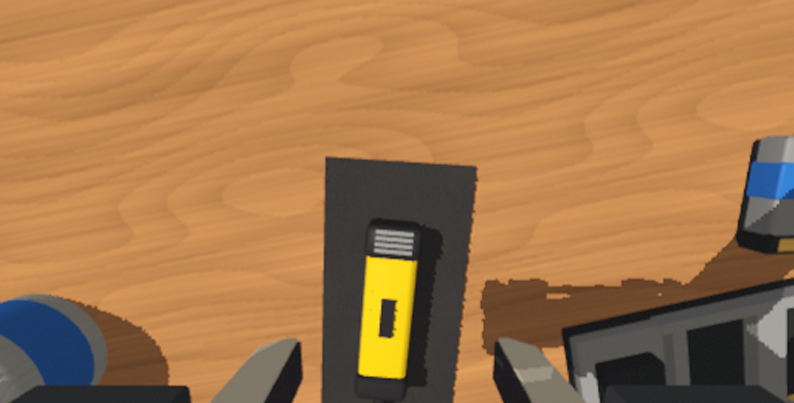

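```bash
cat > bl.py <<'E'
from h import *
def blower(c,ztop=.046,ylim=300):
    hsv=cv2.cvtColor(c['frame'],cv2.COLOR_RGB2HSV)
    m=(cv2.inRange(hsv,(22,140,80),(34,255,255))>0); m[ylim:]=0
    b=max(blobs(m,100),key=lambda b:b[1]); mm=b[2].astype(np.uint8)
    cnt=max(cv2.findContours(mm,cv2.RETR_EXTERNAL,cv2.CHAIN_APPROX_NONE)[0],key=cv2.contourArea)
    P=ray(c,cnt[:,0,:],ztop)[:,:2].astype(np.float32)
    r=cv2.minAreaRect(P); box=cv2.boxPoints(r)
    e=[box[1]-box[0],box[2]-box[1]]; e=max(e,key=np.linalg.norm); 
    if e[0]<0:e=-e
    yaw=np.arctan2(e[1],e[0]); ctr=np.array(r[0]); ex=np.array([np.cos(yaw),np.sin(yaw)])
    print('size',np.round(r[1],4),'ctr',np.round(ctr,4),'yaw',np.degrees(yaw),'origin',np.round(ctr+ex*.010,4))
    return ctr,yaw
if __name__=='__main__':
    import sys; blower(load(sys.argv[1]))
E
python3 bl.py w4.npz
python3 - <<'E'
from h import *
move([.54,-.39,.25],down(np.pi-np.radians(12)))
E
```

```text
size [0.0422 0.1074] ctr [ 0.4943 -0.4131] yaw -15.342282 origin [ 0.5039 -0.4158]
shift [-0.1981  0.0439 -0.0005] turn [0.0015 0.0055 0.0202] rows>= 2.0
```

>>> jog_arm(
  motion=[0.8,-0.2,0,0,0,0,0.06,0.8,-0.2,0,0,0,0,0.06,0.8,-0.2,0,0,0,0,0.06,0.8,-0.2,0,0,0,0,0.06],
)

```text
t: 12.65
tool_pos: [0.5379, -0.4103, 0.2482]
orientation: [0.422, 3.107, 0.005]
force: [0.2, 0.1, 0.9]
opening: 0.0742
```

```bash
python3 - <<'E'
from h import *
c=wrist('w5.png'); print(read_state()['tool_pos'])
im=cv2.imread('pics/w5.png'); cv2.imwrite('pics/w5b.png',cv2.resize(im[60:260,150:350],None,fx=3,fy=3,interpolation=cv2.INTER_CUBIC))
E
python3 bl.py w5.npz
```

```text
[ 0.53724696 -0.41069366  0.24967482]
size [0.0411 0.1065] ctr [ 0.4936 -0.4133] yaw -15.245338 origin [ 0.5033 -0.4159]
```

View pics/w5b.png

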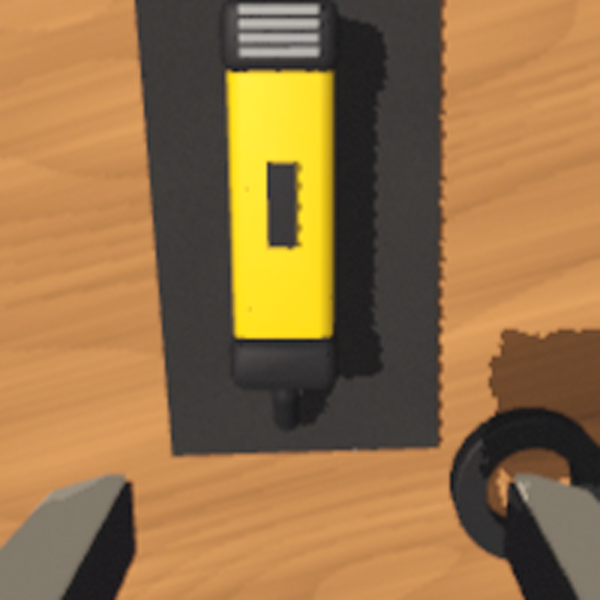

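Run:
```python
from h import *
c=load('w5.npz')
yaw=np.radians(-15.25); o=np.array([.5033,-.4159,.004])
M=np.array([[np.cos(yaw),-np.sin(yaw),0],[np.sin(yaw),np.cos(yaw),0],[0,0,1]])
for p in [(94,0,10),(98,0,6),(68,0,46),(40,0,42),(-60,0,42),(-88,0,46),(0,21,42),(0,-21,42)]:
    print(p,np.round((proj(c,o+M@(np.array(p)/1e3))[0]-[150,60])*3,1))
print(np.degrees(np.arctan2(-.422,3.107)*2))
# mat edges: front corners crop px
q=ray(c,np.array([(172,455),(440,447)])/3+[150,60],.004);print(q)
move([*(o+M@np.array([-.010,0,0]))[:2],.10],down(np.pi+yaw));move([*(o+M@np.array([-.010,0,0]))[:2],.018],down(np.pi+yaw))
```

```text
(94, 0, 10) [285.3 425.3]
(98, 0, 6) [285.6 430.5]
(68, 0, 46) [281.8 395.3]
(40, 0, 42) [281.1 328.7]
(-60, 0, 42) [277.2  77.8]
(-88, 0, 46) [275.6  -1.1]
(0, 21, 42) [331.2 232.7]
(0, -21, 42) [228.1 233.2]
-15.469431616213084
[[ 0.59715741 -0.49922482  0.004     ]
 [ 0.6281083  -0.37246813  0.004     ]]
shift [ 0.085  -0.0292  0.2986] turn [ 0.0021  0.005  -0.0028] rows>= 3.1
shift [ 0.0862 -0.0298  0.4626] turn [ 0.0021  0.005  -0.0028] rows>= 4.7
```

>>> jog_arm(
  motion=[0.8,0.086,-0.03,0.1,0,0.004,0,0.8,0.086,-0.03,0.2,0,0.004,0,0.8,0.086,-0.03,0.3,0,0.004,0,0.8,0.086,-0.03,0.38,0,0.004,0,0.8,0.086,-0.03,0.44,0,0.004,0,0.8,0.086,-0.03,0.468,0,0.004,0,0.8,0.086,-0.03,0.47,0,0.004,0,0.8,0.086,-0.03,0.47,0,0.004,0],
  grip_force=40,
)

```text
t: 13.5
tool_pos: [0.4947, -0.4145, 0.0173]
orientation: [0.423, 3.108, 0.001]
force: [0.5, 0.3, 1.1]
opening: 0.0743
```

Run:
```python
from h import *
yaw=np.radians(-15.25);o=np.array([.5033,-.4159]);e=np.array([np.cos(yaw),np.sin(yaw)])
move([*(o-.01*e),.014],down(np.pi+yaw)); print(read_state()['tool_pos'])
```

```text
shift [0.0028 0.0018 0.0065] turn [ 0.0009  0.003  -0.0028] rows>= 0.1
[ 0.49474753 -0.41453583  0.01727756]
```

>>> jog_arm(
  motion=[0.8,0.003,0.002,0.006,0,0.003,-0.003,0.4,0.003,0.002,0.006,0,0.003,-0.003,0.2,0.003,0.002,0.006,0,0.003,-0.003,0.2,0.003,0.002,0.006,0,0.003,-0.003,0.2,0.003,0.002,0.006,0,0.003,-0.003,0.2,0.003,0.002,0.006,0,0.003,-0.003,0.2,0.003,0.002,0.006,0,0.003,-0.003,0.2,0.003,0.002,0.006,0,0.003,-0.003],
)

```text
t: 14.3
tool_pos: [0.4936, -0.4131, 0.0143]
orientation: [0.416, 3.114, 0.002]
force: [-0.9, 0.8, 1.8]
opening: 0.0416
```

Run:
```python
from h import *
s=read_state();T=toolT(s);print(s['tool_pos'],s['opening'],s['force'])
yaw=np.radians(-15.25);o=np.array([.5033,-.4159,.004]);M=down(yaw);M[:,1:]*=-1
B=np.eye(4);B[:3,:3]=M;B[:3,3]=o
X=np.linalg.inv(T)@B; print(np.round(X,4)); np.save('X.npy',X); np.save('Tg.npy',T)
```

```text
[ 0.49359833 -0.41313462  0.01429284] 0.04164124763043928 [-0.91793799  0.7743776   1.76009494]
[[-1.00e+00 -3.00e-04  0.00e+00 -1.01e-02]
 [-3.00e-04  1.00e+00  1.50e-03 -1.00e-04]
 [-0.00e+00  1.50e-03 -1.00e+00  1.03e-02]
 [ 0.00e+00  0.00e+00  0.00e+00  1.00e+00]]
```

```bash
cat >> h.py <<'E'
def blowtarget(n,d=.035,X=None):
    if X is None: X=np.load('X.npy')
    m=np.array([*bay(n,.05-d),.032+d]); B=np.eye(4)
    B[:3,:3]=R.from_euler('z',TH).as_matrix(); B[:3,3]=m-B[:3,:3]@np.array([.094,0,.010])
    T=B@np.linalg.inv(X); return T
E
python3 - <<'E'
from h import *
for n in (1,2,3,4):
    T=blowtarget(n); print(n,np.round(T[:3,3],4))
T=blowtarget(1);p=T[:3,3].copy();p[2]=.16;move(p,T[:3,:3])
E
```

```text
1 [0.4965 0.1193 0.0673]
2 [0.5016 0.0355 0.0673]
3 [ 0.5068 -0.0484  0.0673]
4 [ 0.512  -0.1322  0.0673]
shift [ 0.2743  1.0295 -0.2899] turn [ 0.      0.0003 -0.2087] rows>= 11.0
```

>>> jog_arm(
  motion=[0.2,0,0,-0.05,0,0,0,0.2,0,0,-0.13,0,0,0,0.2,0,0,-0.22,0,0,0,0.2,0,0,-0.3,0,0,0,0.2,0,0,-0.32,0,0,0],
)

```text
t: 14.8
tool_pos: [0.4955, -0.4153, 0.1801]
orientation: [0.416, 3.107, -0.005]
force: [0.5, -0.6, -2.2]
opening: 0.0415
```

Run:
```python
from h import *
print(read_state()['tool_pos'],read_state()['opening'])
T=blowtarget(1);p=T[:3,3].copy();p[2]=.16;move(p,T[:3,:3])
```

```text
[ 0.49545571 -0.41528317  0.18010791] 0.04151204665762406
shift [0.2792 1.0323 0.0357] turn [-0.0033  0.0044 -0.2086] rows>= 10.7
```

>>> jog_arm(
  motion=[0.2,0.03,0.1,0,0,0,-0.02,0.2,0.05,0.2,0,0,0,-0.04,0.2,0.08,0.3,0,0,0,-0.06,0.2,0.1,0.4,0,0,0,-0.08,0.2,0.13,0.5,0,0,0,-0.1,0.2,0.16,0.6,0,0,0,-0.12,0.2,0.19,0.7,0,0,0,-0.14,0.2,0.22,0.8,0,0,0,-0.16],
)

```text
t: 15.6
tool_pos: [0.4932, -0.0119, 0.1762]
orientation: [0.021, 3.138, -0.006]
force: [1.2, -0.6, -3.4]
opening: 0.0421
```

Run:
```python
from h import *
print(read_state()['opening'])
T=blowtarget(1);p=T[:3,3].copy();move(p,T[:3,:3]); p[2]=.12;move(p,T[:3,:3])
```

```text
0.04208277589179811
shift [-0.0022  0.2634  0.2168] turn [-0.0035  0.0022 -0.0479] rows>= 3.4
shift [-0.0026  0.263   0.1114] turn [-0.0035  0.0022 -0.0479] rows>= 2.9
```

>>> jog_arm(
  motion=[0.2,0,0.09,0,0,0,-0.02,0.2,0,0.18,0.03,0,0.002,-0.04,0.2,-0.002,0.263,0.08,-0.003,0.002,-0.048,0.2,-0.002,0.263,0.14,-0.003,0.002,-0.048,0.2,-0.002,0.263,0.19,-0.003,0.002,-0.048,0.2,-0.002,0.263,0.215,-0.003,0.002,-0.048,0.2,-0.002,0.263,0.217,-0.003,0.002,-0.048,0.2,-0.002,0.263,0.217,-0.003,0.002,-0.048],
)

```text
t: 16.4
tool_pos: [0.4964, 0.1188, 0.0672]
orientation: [0.096, -3.14, -0.001]
force: [0.3, -0.7, -2.3]
opening: 0.0415
```

Run:
```python
from h import *
print(read_state()['opening'])
T=blowtarget(1);p=T[:3,3].copy();move(p,T[:3,:3])
c=wrist('w6.png');snap('scene','s6.png');snap('top','t6.png')
a=cv2.imread('pics/s6.png')[140:290,140:340];cv2.imwrite('pics/s6b.png',cv2.resize(a,None,fx=4,fy=4,interpolation=cv2.INTER_CUBIC))
```

```text
0.04147599219629685
shift [-0.0003  0.0011 -0.0002] turn [-0.0006 -0.0002 -0.0003] rows>= 0.0
```

View pics/w6.png

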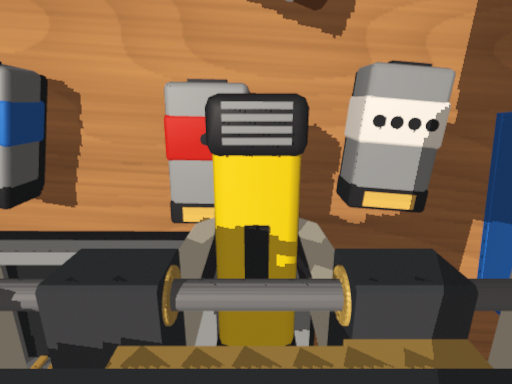

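View pics/s6b.png

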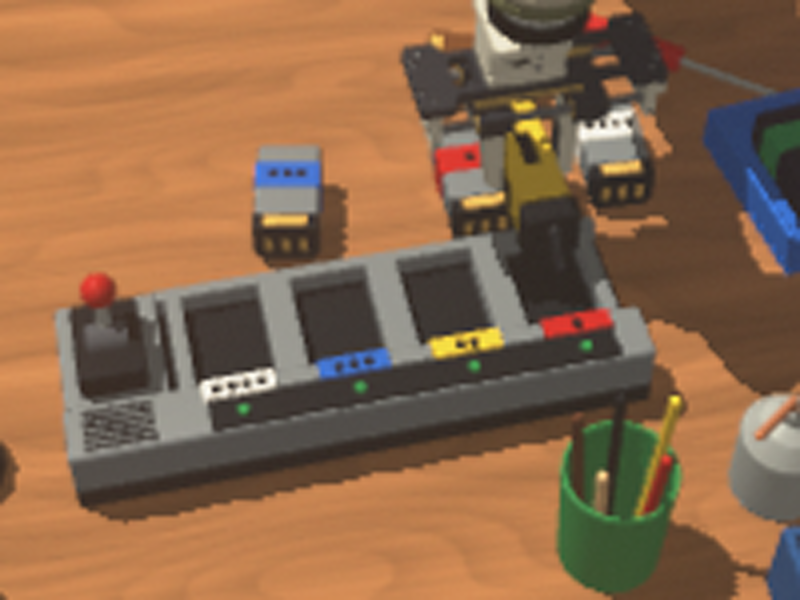

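Run:
```python
from h import *
c=read_camera('scene')
m=np.array([*bay(1,.015),.067]);print((proj(c,m)[0]-[140,140])*4,(proj(c,[*bay(1,.05),.032])[0]-[140,140])*4)
T=toolT(read_state())@np.load('X.npy')
for p in [(94,0,10),(68,23,46),(68,-23,46),(-88,23,46),(-88,-23,46)]:
    P=T[:3,:3]@(np.array(p)/1e3)+T[:3,3]; w=load('w6.npz'); print(p,(proj(c,P)[0]-[140,140])*4,proj(w,P)[0])
```

```text
[562.74784038 275.28625104] [572.71322504 339.65126515]
(94, 0, 10) [562.77496836 275.03411983] [255.56913537 372.36584863]
(68, 23, 46) [585.67212326 212.93566606] [296.90199492 391.33861325]
(68, -23, 46) [526.56053628 223.19850765] [214.12055384 391.4261901 ]
(-88, 23, 46) [529.1903658   73.20402758] [310.76650364  99.10723181]
(-88, -23, 46) [474.18108714  81.89970449] [200.04190742  99.0658924 ]
```

>>> jog_arm(
  motion=[0.2,0,0.001,0,0,0,0,0.2,0,0.001,0,0,0,0,0.2,0,0.001,0,0,0,0,0.2,0,0.001,0,0,0,0,0.2,0,0.001,0,0,0,0,0.2,0,0.001,0,0,0,0,0.2,0,0.001,0,0,0,0,0.2,0,0.001,0,0,0,0],
)

```text
t: 17.4
tool_pos: [0.4976, 0.1195, 0.0687]
orientation: [-0.096, 3.137, 0.002]
force: [0.0, -0.4, -2.4]
opening: 0.0418
```

>>> jog_arm(
  motion=[0.2,0,0,0,0,0,0,0.2,0,0,0,0,0,0,0.2,0,0,0,0,0,0,0.2,0,0,0,0,0,0,0.2,0,0,0,0,0,0,0.2,0,0,0,0,0,0,0.2,0,0,0,0,0,0],
)

```text
t: 18.1
tool_pos: [0.4976, 0.1195, 0.0687]
orientation: [-0.096, 3.137, 0.002]
force: [0.3, -0.3, -3.4]
opening: 0.042
```

Run:
```python
from h import *
print(read_state()['opening'],read_state()['force'])
T=blowtarget(1);move(T[:3,3],T[:3,:3])
T=blowtarget(2);move(T[:3,3],T[:3,:3])
```

```text
0.0419728861231964 [ 0.26908893 -0.30747123 -3.35238968]
shift [ 0.0023 -0.0002  0.0029] turn [-0.0004  0.0019 -0.0003] rows>= 0.0
shift [ 0.0023 -0.1682  0.0027] turn [-0.0004  0.0019 -0.0003] rows>= 1.7
```

>>> jog_arm(
  motion=[0.2,0.002,-0.08,0.003,0,0.002,0,0.2,0.002,-0.15,0.003,0,0.002,0,0.2,0.002,-0.168,0.003,0,0.002,0,0.2,0.002,-0.168,0.003,0,0.002,0,0.2,0.002,-0.168,0.003,0,0.002,0,0.2,0.002,-0.168,0.003,0,0.002,0,0.2,0.002,-0.168,0.003,0,0.002,0,0.2,0.002,-0.168,0.003,0,0.002,0],
)

```text
t: 18.9
tool_pos: [0.5017, 0.0363, 0.0671]
orientation: [0.098, -3.14, -0.002]
force: [0.0, 0.3, -2.5]
opening: 0.0419
```

>>> jog_arm(
  motion=[0.2,0,0,0,0,0,0,0.2,0,0,0,0,0,0,0.2,0,0,0,0,0,0,0.2,0,0,0,0,0,0,0.2,0,0,0,0,0,0,0.2,0,0,0,0,0,0,0.2,0,0,0,0,0,0,0.2,0,0,0,0,0,0],
)

```text
t: 19.7
tool_pos: [0.5017, 0.0363, 0.0672]
orientation: [0.098, -3.14, -0.002]
force: [0.4, 0.0, -3.9]
opening: 0.0417
```

>>> jog_arm(
  motion=[0.2,0,0,0,0,0,0,0.2,0,0,0,0,0,0,0.2,0,0,0,0,0,0,0.2,0,0,0,0,0,0],
)

```text
t: 20.1
tool_pos: [0.5017, 0.0363, 0.0671]
orientation: [0.098, -3.14, -0.002]
force: [0.0, 0.7, -3.8]
opening: 0.0418
```

Run:
```python
from h import *
print(read_state()['opening'],read_state()['force'])
T=blowtarget(2);move(T[:3,3],T[:3,:3])
T=blowtarget(3);move(T[:3,3],T[:3,:3])
```

```text
0.041842101830133566 [ 0.03876643  0.68899404 -3.84084785]
shift [ 0.0002 -0.0016 -0.0003] turn [-0.0003 -0.0002  0.0004] rows>= 0.0
shift [ 0.0004 -0.1696 -0.0005] turn [-0.0003 -0.0002  0.0004] rows>= 1.7
```

>>> jog_arm(
  motion=[0.2,0,-0.08,0,0,0,0,0.2,0,-0.15,0,0,0,0,0.2,0,-0.17,0,0,0,0,0.2,0,-0.17,0,0,0,0,0.2,0,-0.17,0,0,0,0,0.2,0,-0.17,0,0,0,0,0.2,0,-0.17,0,0,0,0,0.2,0,-0.17,0,0,0,0],
)

```text
t: 20.9
tool_pos: [0.507, -0.0478, 0.067]
orientation: [0.1, -3.14, -0.002]
force: [-0.6, 0.2, -3.3]
opening: 0.0415
```

>>> jog_arm(
  motion=[0.2,0,0,0,0,0,0,0.2,0,0,0,0,0,0,0.2,0,0,0,0,0,0,0.2,0,0,0,0,0,0,0.2,0,0,0,0,0,0,0.2,0,0,0,0,0,0,0.2,0,0,0,0,0,0,0.2,0,0,0,0,0,0],
)

```text
t: 21.7
tool_pos: [0.507, -0.0478, 0.067]
orientation: [0.1, -3.14, -0.002]
force: [-0.1, -0.8, -3.6]
opening: 0.0422
```

>>> jog_arm(
  motion=[0.2,0,0,0,0,0,0,0.2,0,0,0,0,0,0,0.2,0,0,0,0,0,0,0.2,0,0,0,0,0,0],
)

```text
t: 22.1
tool_pos: [0.507, -0.0478, 0.0671]
orientation: [0.1, -3.14, -0.002]
force: [-0.4, -0.1, -3.2]
opening: 0.0418
```

Run:
```python
from h import *
print(read_state()['opening'],read_state()['force'])
T=blowtarget(3);move(T[:3,3],T[:3,:3])
T=blowtarget(4);move(T[:3,3],T[:3,:3])
```

```text
0.04183262090629148 [-0.35481754 -0.09379792 -3.15083873]
shift [ 0.0005 -0.0011 -0.0005] turn [-0.0002 -0.0002  0.0011] rows>= 0.0
shift [ 0.0008 -0.1691 -0.0007] turn [-0.0002 -0.0002  0.0011] rows>= 1.7
```

>>> jog_arm(
  motion=[0.2,0,-0.08,0,0,0,0,0.2,0,-0.15,0,0,0,0,0.2,0,-0.169,0,0,0,0.001,0.2,0,-0.169,0,0,0,0.001,0.2,0,-0.169,0,0,0,0.001,0.2,0,-0.169,0,0,0,0.001,0.2,0,-0.169,0,0,0,0.001,0.2,0,-0.169,0,0,0,0.001],
)

```text
t: 22.9
tool_pos: [0.5124, -0.1313, 0.0669]
orientation: [0.099, -3.14, -0.002]
force: [0.6, 0.2, -3.6]
opening: 0.0414
```

>>> jog_arm(
  motion=[0.2,0,0,0,0,0,0,0.2,0,0,0,0,0,0,0.2,0,0,0,0,0,0,0.2,0,0,0,0,0,0,0.2,0,0,0,0,0,0,0.2,0,0,0,0,0,0,0.2,0,0,0,0,0,0,0.2,0,0,0,0,0,0],
)

```text
t: 23.7
tool_pos: [0.5124, -0.1313, 0.0669]
orientation: [0.099, -3.14, -0.002]
force: [-0.6, 0.3, -3.5]
opening: 0.0417
```

Run:
```python
from h import *
snap('scene','s7.png')
a=cv2.imread('pics/s7.png')[140:290,140:340];cv2.imwrite('pics/s7b.png',cv2.resize(a,None,fx=4,fy=4,interpolation=cv2.INTER_CUBIC))
c=wrist('w7.png')
```

>>> jog_arm(
  motion=[0.2,0,0,0,0,0,0,0.2,0,0,0,0,0,0,0.2,0,0,0,0,0,0,0.2,0,0,0,0,0,0],
)

```text
t: 24.2
tool_pos: [0.5124, -0.1313, 0.0669]
orientation: [0.099, -3.14, -0.002]
force: [0.4, 0.5, -3.9]
opening: 0.0416
```

View pics/s7b.png

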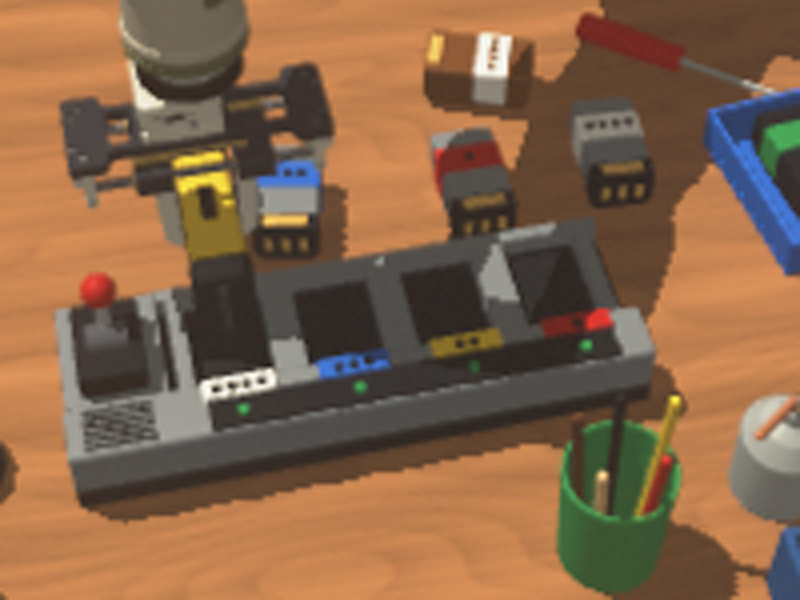

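Run:
```python
from h import *
print(read_state()['opening'],read_state()['force'])
T=blowtarget(4);move(T[:3,3],T[:3,:3])
T=np.load('Tg.npy');p=T[:3,3].copy();print(p);move(p,T[:3,:3]);p[2]=.16;move(p,T[:3,:3])
w=load('w7.npz');T=toolT(read_state())@np.load('X.npy')
hsv=cv2.cvtColor(w['frame'],cv2.COLOR_RGB2HSV);m=cv2.inRange(hsv,(22,140,60),(34,255,255));m[345:]=0
ys,xs=np.nonzero(m[:280]);print('yellow top',ys.min(),xs[ys<175].min(),xs[ys<175].max())
for p in [(-60,0,42),(-65,21,42),(-60,-21,42),(-88,0,46)]:
    print(p,proj(w,T[:3,:3]@(np.array(p)/1e3)+T[:3,3]))
```

```text
0.041622506631052845 [ 0.44970694  0.5230605  -3.94168293]
shift [ 0.0009 -0.0016 -0.0007] turn [-0.0002 -0.0002  0.0007] rows>= 0.0
[ 0.49359833 -0.41313462  0.01429284]
shift [ 0.0729 -0.5602  0.1046] turn [-2.000e-04 -5.000e-04  2.094e-01] rows>= 5.7
shift [ 0.073  -0.5599 -0.1868] turn [-2.000e-04 -5.000e-04  2.094e-01] rows>= 5.9
yellow top 154 213 300
(-60, 0, 42) [[255.14947715 160.27775271]]
(-65, 21, 42) [[301.55385435 149.38961779]]
(-60, -21, 42) [[209.17589064 160.27526498]]
(-88, 0, 46) [[255.09504647  96.16938296]]
```

>>> jog_arm(
  motion=[0.2,0,0,-0.09,0,0,0,0.2,0.04,0,-0.18,0,0,0,0.2,0.073,-0.09,-0.187,0,0,0.03,0.2,0.073,-0.19,-0.187,0,0,0.07,0.2,0.073,-0.29,-0.187,0,0,0.11,0.2,0.073,-0.39,-0.187,0,0,0.15,0.2,0.073,-0.48,-0.187,0,0,0.19,0.2,0.073,-0.56,-0.187,0,0,0.209],
)

```text
t: 25.0
tool_pos: [0.4932, -0.4156, 0.1599]
orientation: [-0.42, -3.113, -0.002]
force: [1.1, -0.3, -3.1]
opening: 0.0418
```

Run:
```python
from h import *
T=np.load('Tg.npy');p=T[:3,3].copy();p[2]=.016;move(p,T[:3,:3])
```

```text
shift [0.0004 0.0047 0.2878] turn [-0.0004 -0.0004 -0.0017] rows>= 2.9
```

>>> jog_arm(
  motion=[0.2,0,0.005,0.08,0,0,0,0.2,0,0.005,0.16,0,0,0,0.2,0,0.005,0.22,0,0,0,0.2,0,0.005,0.26,0,0,0,0.2,0,0.005,0.28,0,0,0,0.2,0,0.005,0.288,0,0,0,0.2,0,0.005,0.29,0,0,0,0.2,0,0.005,0.29,0,0,0],
)

```text
t: 25.8
tool_pos: [0.4947, -0.4138, 0.0164]
orientation: [0.42, 3.112, -0.001]
force: [0.3, -1.2, -3.0]
opening: 0.042
```

>>> jog_arm(
  motion=[0.2,0,0,0.003,0,0,0,0.2,0,0,0.005,0,0,0,0.2,0,0,0.005,0,0,0,0.2,0,0,0.005,0,0,0],
)

```text
t: 26.2
tool_pos: [0.4949, -0.414, 0.0144]
orientation: [0.42, 3.111, -0.001]
force: [0.1, 0.3, -1.2]
opening: 0.0414
```

Touching down (weight coming off). Release and rise.

>>> jog_arm(
  motion=[0.2,0,0,0.001,0,0,0,0.8,0,0,0.001,0,0,0,0.8,0,0,0.001,0,0,0,0.8,0,0,0.001,0,0,0,0.8,0,0,-0.08,0,0,0,0.8,0,0,-0.18,0,0,0,0.8,0,0,-0.28,0,0,0,0.8,0,0,-0.38,0,0,0],
)

```text
t: 27.0
tool_pos: [0.4944, -0.4136, 0.2064]
orientation: [0.42, 3.111, -0.001]
force: [0.6, -1.0, -0.1]
opening: 0.0742
```

```bash
python3 - <<'E'
from h import *
c=wrist('w8.png'); print(read_state()['tool_pos'])
move([.43,.02,.22],down(np.pi))
E
python3 bl.py w8.npz
```

```text
[ 0.497411   -0.41656884  0.21775446]
shift [ 0.3614  0.8061 -0.0155] turn [-0.0058  0.0082 -0.1709] rows>= 8.8
size [0.0419 0.1067] ctr [ 0.4956 -0.4139] yaw -15.38597 origin [ 0.5053 -0.4166]
```

View pics/w8.png

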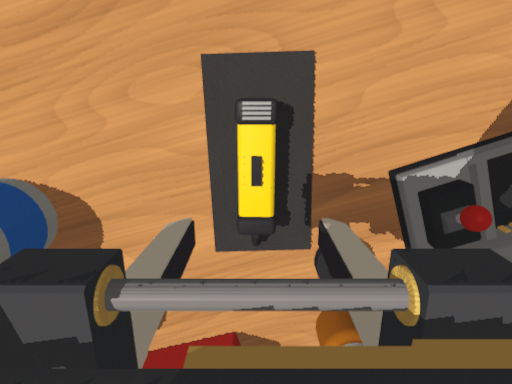

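>>> jog_arm(
  motion=[0.8,0.36,0.84,-0.015,0,0.008,-0.17,0.8,0.36,0.84,-0.015,0,0.008,-0.17,0.8,0.36,0.84,-0.015,0,0.008,-0.17,0.8,0.36,0.84,-0.015,0,0.008,-0.17,0.8,0.36,0.84,-0.015,0,0.008,-0.17,0.8,0.36,0.84,-0.015,0,0.008,-0.17,0.8,0.36,0.84,-0.015,0,0.008,-0.17,0.8,0.36,0.84,-0.015,0,0.008,-0.17],
)

```text
t: 27.85
tool_pos: [0.4418, -0.0158, 0.2181]
orientation: [0.003, 3.141, -0.014]
force: [0.8, 0.0, 0.9]
opening: 0.0745
```

>>> jog_arm(
  motion=[0.8,0,0.12,0,0,0,0,0.8,0,0.12,0,0,0,0,0.8,0,0.12,0,0,0,0],
)

```text
t: 28.15
tool_pos: [0.4419, 0.0457, 0.2176]
orientation: [-0.003, 3.14, -0.014]
force: [0.3, 0.1, 0.0]
opening: 0.0746
```

Run:
```python
from h import *
c=wrist('w9.png'); print(read_state()['tool_pos'])
im=cv2.imread('pics/w9.png'); cv2.imwrite('pics/w9b.png',cv2.resize(im,None,fx=1.55,fy=1.55,interpolation=cv2.INTER_CUBIC))
```

```text
[0.44200455 0.04430989 0.21755173]
```

View pics/w9b.png

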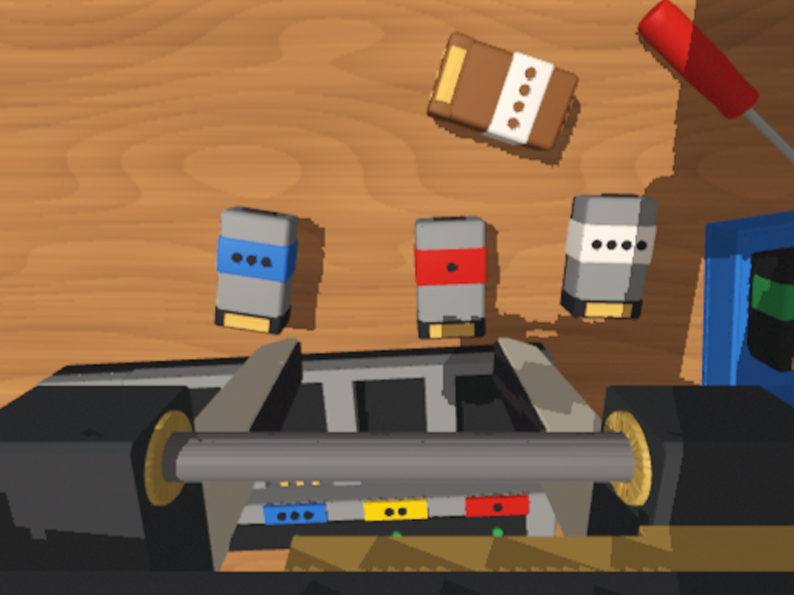

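Run:
```python
import cv2
im=cv2.imread('pics/w9.png')
a=im[120:225,130:330];cv2.imwrite('pics/w9c.png',cv2.resize(a,None,fx=4,fy=4,interpolation=cv2.INTER_CUBIC))
a=im[115:215,340:440];cv2.imwrite('pics/w9d.png',cv2.resize(a,None,fx=5,fy=5,interpolation=cv2.INTER_CUBIC))
```

```text
(no output)
```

View pics/w9c.png

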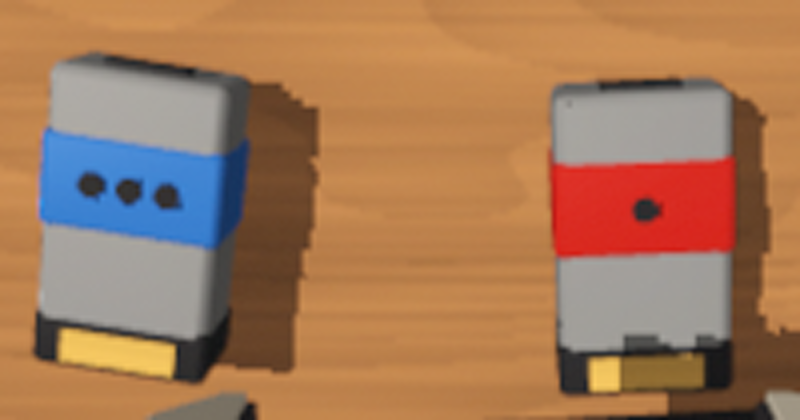

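View pics/w9d.png

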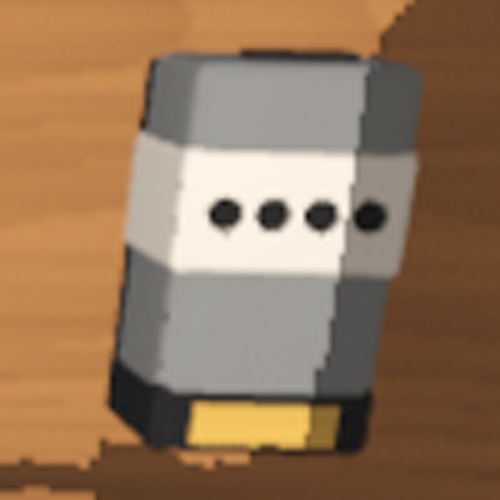

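```bash
cat > pk.py <<'E'
from h import *
def pk(c,n,dots,brass,front,rear):
    P=ray(c,np.array([dots,brass,front,rear]),.044)[:,:2]
    d=P[1]-P[0];e=P[2]-P[3]
    print(n,np.round(P,4).tolist(),'yaw dots-brass',np.round(np.degrees(np.arctan2(d[1],d[0])),2),'yaw f-r',np.round(np.degrees(np.arctan2(e[1],e[0])),2),'len',np.linalg.norm(e).round(4),'mid',((P[2]+P[3])/2).round(4),'dots->mid',(((P[2]+P[3])/2-P[0])@(d/np.linalg.norm(d))).round(4),'brass-mid',((P[1]-(P[2]+P[3])/2)@(d/np.linalg.norm(d))).round(4))
E
python3 - <<'E'
from pk import *
c=load('w9.npz')
pk(c,1,(291.5,172.5),(291.5,213.2),(291.5,218),(291.2,142))
pk(c,3,(162.2,167.5),(159.2,208.2),(159.5,213.5),(167.2,136))
pk(c,4,(399.6,158),(392.4,199.8),(391.6,204.2),(400.6,127))
E
```

```text
1 [[0.4461, 0.0857], [0.4966, 0.0874], [0.5028, 0.0876], [0.4106, 0.0841]] yaw dots-brass 1.97 yaw f-r 2.18 len 0.0923 mid [0.4567 0.0859] dots->mid 0.0107 brass-mid 0.0399
3 [[0.4407, -0.0648], [0.4911, -0.0726], [0.4979, -0.0729], [0.4043, -0.056]] yaw dots-brass -8.88 yaw f-r -10.18 len 0.0951 mid [ 0.4511 -0.0644] dots->mid 0.0102 brass-mid 0.0407
4 [[0.4285, 0.2087], [0.4789, 0.2068], [0.4844, 0.2066], [0.3936, 0.2052]] yaw dots-brass -2.11 yaw f-r 0.89 len 0.0909 mid [0.439  0.2059] dots->mid 0.0106 brass-mid 0.0398
```

Run:
```python
from h import *
r=down(np.pi+np.radians(2.1))
move([.4567,.0859,.1],r);move([.4567,.0859,.024],r)
```

```text
shift [-0.0292  0.0855  0.2343] turn [-0.0062  0.0004 -0.0231] rows>= 2.5
shift [-0.0291  0.0869  0.3863] turn [-0.0062  0.0004 -0.0231] rows>= 4.0
```

>>> jog_arm(
  motion=[0.8,-0.029,0.086,0.05,-0.006,0,-0.023,0.8,-0.029,0.087,0.15,-0.006,0,-0.023,0.8,-0.029,0.087,0.24,-0.006,0,-0.023,0.8,-0.029,0.087,0.33,-0.006,0,-0.023,0.8,-0.029,0.087,0.38,-0.006,0,-0.023,0.8,-0.029,0.087,0.387,-0.006,0,-0.023,0.5,-0.029,0.087,0.387,-0.006,0,-0.023,0.3,-0.029,0.087,0.387,-0.006,0,-0.023],
  grip_force=35,
)

```text
t: 29.0
tool_pos: [0.4585, 0.0851, 0.0256]
orientation: [-0.055, 3.138, -0.001]
force: [-0.4, 0.0, -0.2]
opening: 0.0628
```

>>> jog_arm(
  motion=[0.3,0,0,0,0,0,0,0.3,0,0,0,0,0,0,0.3,0,0,0,0,0,0,0.3,0,0,-0.08,0,0,0,0.3,0,0,-0.17,0,0,0,0.3,0,0,-0.2,0,0,0,0.3,0,0,-0.2,0,0,0],
)

```text
t: 29.7
tool_pos: [0.4607, 0.0855, 0.1295]
orientation: [-0.056, 3.13, 0.0]
force: [-0.0, -0.5, -3.2]
opening: 0.0515
```

Run:
```python
from h import *
s=read_state();print(s['tool_pos'],s['opening'],s['force'])
r=down(np.pi+TH); p=bay(1,-.001)
move([*p,.11],r);move([*p,.05],r)
```

```text
[0.46073189 0.08548271 0.12948398] 0.05154199623011455 [-0.04992459 -0.48161402 -3.22093825]
shift [-0.2495  0.0695  0.0416] turn [-0.0002  0.0068 -0.0166] rows>= 2.6
shift [-0.2483  0.0695  0.1616] turn [-0.0002  0.0068 -0.0166] rows>= 3.0
```

>>> jog_arm(
  motion=[0.3,-0.09,0.02,0,0,0.007,-0.016,0.3,-0.18,0.05,0,0,0.007,-0.016,0.3,-0.25,0.07,0.03,0,0.007,-0.016,0.3,-0.25,0.07,0.05,0,0.007,-0.016,0.3,-0.25,0.07,0.06,0,0.007,-0.016,0.3,-0.25,0.07,0.06,0,0.007,-0.016],
)

```text
t: 30.3
tool_pos: [0.5825, 0.1246, 0.0984]
orientation: [0.095, -3.135, 0.001]
force: [-0.7, -0.3, -2.6]
opening: 0.0521
```

Run:
```python
from h import *
r=down(np.pi+TH); p=bay(1,-.001)
s=read_state();print(s['tool_pos'],s['opening'],s['force'])
move([*p,.11],r);move([*p,.046],r)
c=wrist('w10.png')
```

```text
[0.58245303 0.12459219 0.09838346] 0.052078093706778524 [-0.73895492 -0.31376646 -2.60786113]
shift [-0.0038 -0.0002 -0.0233] turn [-0.0004 -0.003  -0.0005] rows>= 0.2
shift [-4.400e-03 -1.000e-04  1.047e-01] turn [-0.0004 -0.003  -0.0005] rows>= 1.0
```

View pics/w10.png

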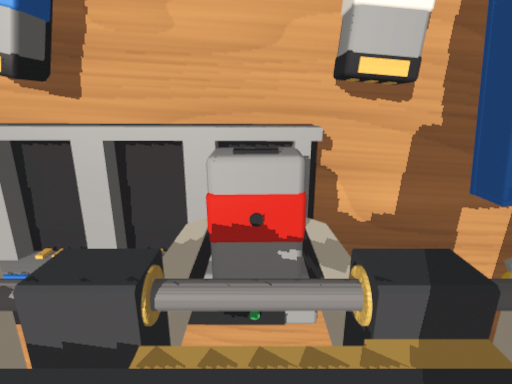

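Pack 1 is held straight above bay 1 (dot at (256,219)). Lower it.

>>> jog_arm(
  motion=[0.3,-0.004,0,0.02,0,-0.003,0,0.3,-0.004,0,0.04,0,-0.003,0,0.3,-0.004,0,0.06,0,-0.003,0,0.3,-0.004,0,0.08,0,-0.003,0,0.3,-0.004,0,0.095,0,-0.003,0,0.3,-0.004,0,0.101,0,-0.003,0,0.3,-0.004,0,0.103,0,-0.003,0],
)

```text
t: 31.05
tool_pos: [0.5845, 0.1246, 0.0498]
orientation: [-0.096, 3.14, -0.001]
force: [-14.4, -2.3, 21.5]
opening: 0.0519
```

>>> jog_arm(
  motion=[0.3,0,0,-0.008,0,0,0,0.3,0.005,0,-0.008,0,0,0,0.3,0.005,0,-0.004,0,0,0,0.3,0.005,0,0.002,0,0,0,0.3,0.005,0,0.006,0,0,0,0.3,0.005,0,0.006,0,0,0],
)

```text
t: 31.65
tool_pos: [0.5842, 0.1247, 0.0497]
orientation: [-0.095, 3.135, -0.0]
force: [-2.3, -1.2, 14.4]
opening: 0.0517
```

Run:
```python
from h import *
s=read_state();print(s['tool_pos'],s['opening'],s['force'])
c=wrist('w11.png');snap('scene','s11.png')
a=cv2.imread('pics/s11.png')[150:270,180:330];cv2.imwrite('pics/s11b.png',cv2.resize(a,None,fx=5,fy=5,interpolation=cv2.INTER_CUBIC))
```

```text
[0.5841618  0.12471277 0.04971551] 0.05172302352251875 [-2.30550204 -1.22733175 14.40972578]
```

View pics/w11.png

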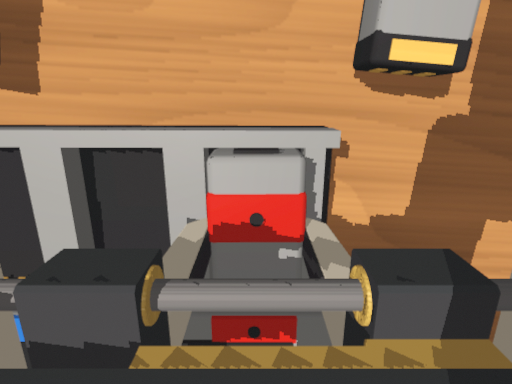

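View pics/s11b.png

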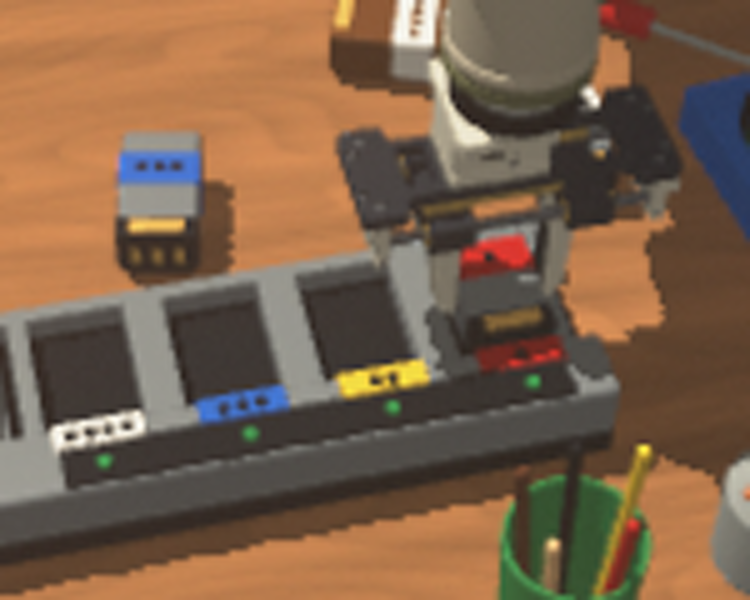

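Run:
```python
from h import *
w=load('w11.npz'); H=np.array(w['hand_eye'])
for zt in (-.022,-.020,-.018,-.016):
    # tool coords plane z=zt
    P=[ray(w,uv,zt,T=H)[0] for uv in [(256.5,219),(256,150),(208,205),(305,205)]]
    print(zt,np.round(P,4).tolist())
print(bay(1),toolT(read_state())[:3,0])
d=np.array([.5842,.1247])-bay(1);print(d@EX,d@EY)
```

```text
-0.022 [[0.0171, 0.0006, -0.022], [0.0531, 0.0003, -0.022], [0.0248, -0.0242, -0.022], [0.0248, 0.0254, -0.022]]
-0.02 [[0.0163, 0.0006, -0.02], [0.0527, 0.0003, -0.02], [0.0241, -0.0245, -0.02], [0.0241, 0.0257, -0.02]]
-0.018 [[0.0155, 0.0006, -0.018], [0.0524, 0.0003, -0.018], [0.0234, -0.0249, -0.018], [0.0234, 0.0261, -0.018]]
-0.016 [[0.0147, 0.0006, -0.016], [0.0521, 0.0003, -0.016], [0.0227, -0.0252, -0.016], [0.0227, 0.0264, -0.016]]
[0.5854 0.1247] [-0.99814606 -0.0606564  -0.0050252 ]
-0.0011977232359927192 7.388538396109186e-05
```

>>> jog_arm(
  motion=[0.68,0,0,0,0,0,0,0.68,0,0,0,0,0,0,0.68,0,0,0,0,0,0,0.68,0,0,-0.08,0,0,0,0.7,0,0,-0.18,0,0,0,0.8,0.05,0,-0.28,0,0,0,0.8,0.1,0,-0.36,0,0,0,0.8,0.1,0,-0.36,0,0,0],
)

```text
t: 32.55
tool_pos: [0.5346, 0.1222, 0.2367]
orientation: [-0.096, 3.126, 0.001]
force: [0.3, 0.0, 0.1]
opening: 0.0739
```

Run:
```python
from h import *
s=read_state();print(s['tool_pos'],s['opening'],s['force'])
c=wrist('w12.png')
im=cv2.imread('pics/w12.png'); cv2.imwrite('pics/w12b.png',cv2.resize(im[80:280,150:350],None,fx=3,fy=3,interpolation=cv2.INTER_CUBIC))
```

```text
[0.53459088 0.12220021 0.23667413] 0.07392189363528216 [0.3353829  0.01855918 0.11286194]
```

View pics/w12b.png

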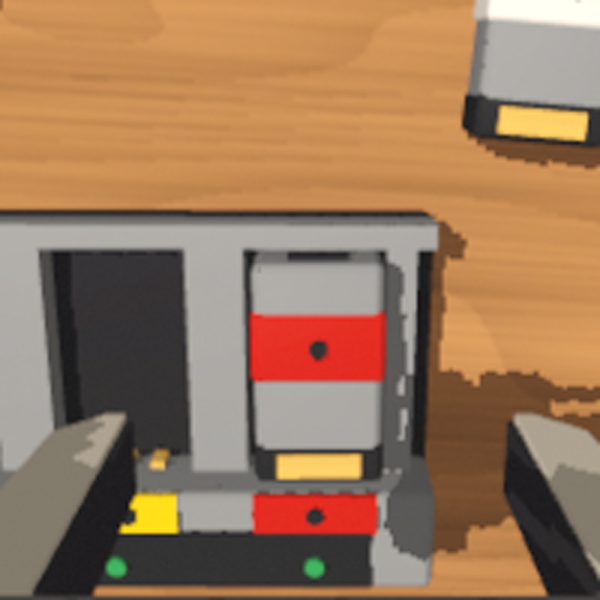

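Run:
```python
from h import *
c=load('w12.npz')
for z in (.062,.064,.066,.068,.070,.074,.078):
    P=ray(c,np.array([(318,350),(318,466),(317,257),(318,481)])/3+[150,80],z)[:,:2]
    d=P[1]-P[0]; w=ray(c,np.array([(250,345),(386,345)])/3+[150,80],z)[:,:2]
    print(z,np.linalg.norm(d).round(4),'len',np.linalg.norm(P[3]-P[2]).round(4),'w',np.linalg.norm(w[1]-w[0]).round(4),[((P[i]-bay(1))@EX).round(4) for i in range(4)],[((P[i]-bay(1))@EY).round(4) for i in range(4)])
```

```text
0.062 0.0508 len 0.0957 w 0.0542 [np.float64(-0.0141), np.float64(0.0367), np.float64(-0.0521), np.float64(0.0436)] [np.float64(0.0009), np.float64(0.0009), np.float64(0.0005), np.float64(0.0009)]
0.064 0.0505 len 0.0951 w 0.0539 [np.float64(-0.0148), np.float64(0.0358), np.float64(-0.0525), np.float64(0.0426)] [np.float64(0.0009), np.float64(0.0009), np.float64(0.0005), np.float64(0.0009)]
0.066 0.0502 len 0.0946 w 0.0536 [np.float64(-0.0154), np.float64(0.0348), np.float64(-0.053), np.float64(0.0416)] [np.float64(0.0009), np.float64(0.0009), np.float64(0.0005), np.float64(0.0009)]
0.068 0.0499 len 0.094 w 0.0532 [np.float64(-0.0161), np.float64(0.0338), np.float64(-0.0534), np.float64(0.0406)] [np.float64(0.0009), np.float64(0.0009), np.float64(0.0006), np.float64(0.0009)]
0.07 0.0496 len 0.0934 w 0.0529 [np.float64(-0.0168), np.float64(0.0328), np.float64(-0.0539), np.float64(0.0396)] [np.float64(0.0009), np.float64(0.0009), np.float64(0.0006), np.float64(0.0009)]
0.074 0.049 len 0.0923 w 0.0523 [np.float64(-0.0182), np.float64(0.0309), np.float64(-0.0548), np.float64(0.0375)] [np.float64(0.0009), np.float64(0.0009), np.float64(0.0006), np.float64(0.0009)]
0.078 0.0484 len 0.0912 w 0.0516 [np.float64(-0.0195), np.float64(0.0289), np.float64(-0.0557), np.float64(0.0355)] [np.float64(0.0009), np.float64(0.0009), np.float64(0.0006), np.float64(0.0009)]
```

Run:
```python
from h import *
c=load('w2.npz')
for uv,n in [((365.5,205),1),((70+666/4,115+387/4),3)]:
    p=ray(c,uv,.066)[0][:2]-bay(n);print(p@EX,p@EY)
# pocket rim in w12 (z=.04) front edge and console top edge z=.062
c=load('w12.npz')
for uv,z in [((115,250),.04),((115,492),.062),((318,492),.062),((315,516),.062)]:
    p=ray(c,np.array(uv)/3+[150,80],z)[0][:2]-bay(1);print(uv,p@EX,p@EY)
r=down(np.pi+TH)
move([*bay(1,-.004),.13],r);move([*bay(1,-.004),.046],r)
```

```text
0.03996588584559137 0.0009545179316589573
0.038661275431292635 -0.0006862253247219929
(115, 250) -0.0500646457309851 -0.08253071077551129
(115, 492) 0.04865566714109597 -0.08420577877099776
(318, 492) 0.04870447207753947 0.0008792824736457488
(315, 516) 0.05994494588121445 -0.0003945745071929564
shift [-0.0917 -0.001   0.2089] turn [ 0.0001  0.0076 -0.0003] rows>= 2.3
shift [-0.0897 -0.001   0.3769] turn [ 0.0001  0.0076 -0.0003] rows>= 3.9
```

>>> jog_arm(
  motion=[0.75,-0.05,0,0.08,0,0.007,0,0.75,-0.09,-0.001,0.17,0,0.007,0,0.75,-0.09,-0.001,0.26,0,0.007,0,0.75,-0.09,-0.001,0.33,0,0.007,0,0.75,-0.09,-0.001,0.368,0,0.007,0,0.75,-0.09,-0.001,0.37,0,0.007,0,0.5,-0.09,-0.001,0.37,0,0.007,0,0.3,-0.09,-0.001,0.37,0,0.007,0],
)

```text
t: 33.4
tool_pos: [0.5825, 0.1246, 0.0507]
orientation: [-0.096, 3.137, 0.0]
force: [1.7, -0.1, -0.5]
opening: 0.058
```

>>> jog_arm(
  motion=[0.3,0,0,0,0,0,0,0.3,0,0,0,0,0,0,0.3,0,0,0,0,0,0,0.3,0,0,-0.02,0,0,0,0.3,0,0,-0.03,0,0,0,0.3,0,0,-0.03,0,0,0],
)

```text
t: 34.0
tool_pos: [0.583, 0.1247, 0.0669]
orientation: [-0.096, 3.136, 0.001]
force: [0.7, 0.3, -3.0]
opening: 0.0519
```

Run:
```python
from h import *
s=read_state();print(s['tool_pos'],s['opening'],s['force'])
r=down(np.pi+TH)
d=s['tool_pos'][:2]-bay(1);print(d@EX,d@EY)
move([*bay(1,.001),.065],r);move([*bay(1,.001),.044],r)
w=wrist('w13.png');H=np.array(w['hand_eye'])
```

```text
[0.58295616 0.12467412 0.06688305] 0.05190742822504102 [ 0.71289319  0.30508024 -2.98122022]
-0.0024407977963314814 0.00012463719800494857
shift [-0.0069 -0.0002  0.0038] turn [ 0.0002  0.0025 -0.0003] rows>= 0.1
shift [-0.0067 -0.0003  0.0458] turn [ 0.0002  0.0025 -0.0003] rows>= 0.5
```

View pics/w13.png

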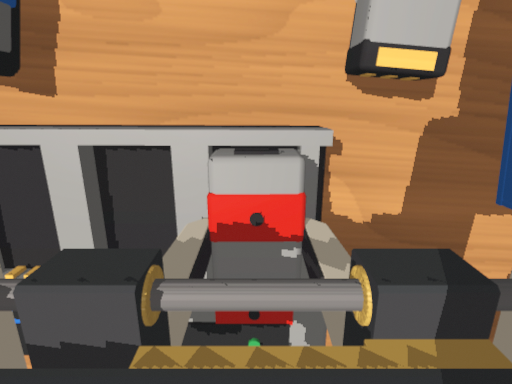

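>>> jog_arm(
  motion=[0.3,-0.012,0,0,0,0.002,0,0.3,-0.012,0,0.01,0,0.002,0,0.3,-0.012,0,0.02,0,0.002,0,0.3,-0.012,0,0.03,0,0.002,0,0.3,-0.012,0,0.036,0,0.002,0,0.3,-0.012,0,0.039,0,0.002,0,0.3,-0.012,0,0.041,0,0.002,0,0.3,-0.012,0,0.041,0,0.002,0],
)

```text
t: 34.85
tool_pos: [0.5891, 0.125, 0.0513]
orientation: [-0.097, 3.139, -0.0]
force: [-25.6, -4.6, 45.2]
opening: 0.0517
```

>>> jog_arm(
  motion=[0.3,0,0,-0.02,0,0,0,0.3,0.009,0,-0.02,0,0,0,0.3,0.009,0,-0.015,0,0,0,0.3,0.009,0,-0.008,0,0,0,0.3,0.009,0,-0.002,0,0,0,0.3,0.009,0,0.001,0,0,0,0.3,0.009,0,0.003,0,0,0],
)

```text
t: 35.55
tool_pos: [0.584, 0.1246, 0.0514]
orientation: [0.097, -3.139, 0.001]
force: [-17.3, -1.8, 29.4]
opening: 0.0515
```

>>> jog_arm(
  motion=[0.68,0,0,0,0,0,0,0.68,0,0,0,0,0,0,0.68,0,0,0,0,0,0,0.68,0,0,-0.08,0,0,0,0.7,0,0,-0.18,0,0,0,0.8,0.08,0,-0.28,0,0,0,0.8,0.18,0,-0.36,0,0,0,0.8,0.2,0,-0.4,0,0,0],
)

```text
t: 36.35
tool_pos: [0.4826, 0.1184, 0.2516]
orientation: [0.097, -3.137, 0.001]
force: [0.8, -0.2, 0.9]
opening: 0.0745
```

Run:
```python
from h import *
s=read_state();print(s['tool_pos'],s['opening'],s['force'])
c=wrist('w14.png');snap('scene','s14.png')
im=cv2.imread('pics/w14.png'); a=cv2.resize(im[150:300,180:340],None,fx=4,fy=4,interpolation=cv2.INTER_CUBIC)
cv2.imwrite('pics/w14b.png',a)
a=cv2.imread('pics/s14.png')[185:245,240:310];b=cv2.imread('pics/scene0.png')[185:245,240:310]
cv2.imwrite('pics/s14b.png',cv2.resize(np.hstack([a,b]),None,fx=5.7,fy=5.7,interpolation=cv2.INTER_CUBIC))
```

```text
[0.48259111 0.11838705 0.25159861] 0.07445398643868324 [ 0.7648633  -0.18221852  0.87260217]
```

View pics/w14b.png

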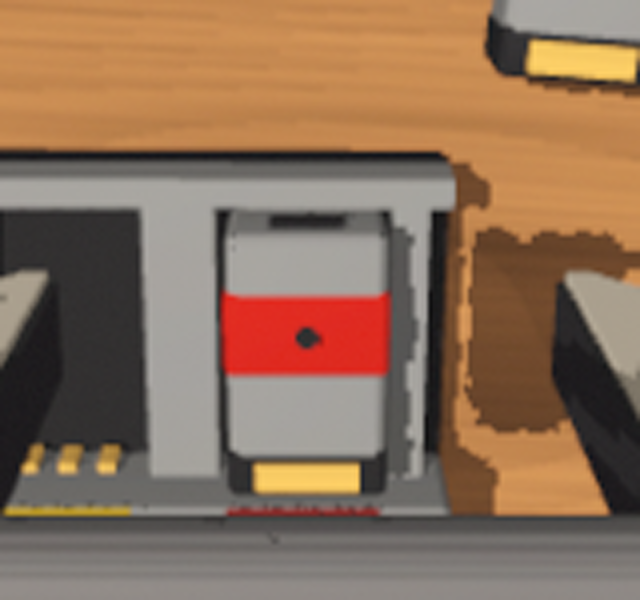

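View pics/s14b.png

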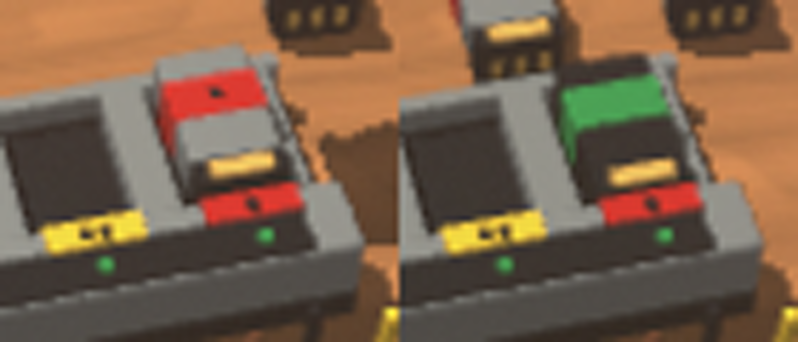

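```bash
cat > tri.py <<'E'
from h import *
def brass(c,guess,rad=14):
    hsv=cv2.cvtColor(c['frame'],cv2.COLOR_RGB2HSV)
    m=cv2.inRange(hsv,(17,80,90),(28,220,255))>0
    k=np.zeros(m.shape,bool);g=np.round(guess).astype(int);k[g[1]-rad:g[1]+rad,g[0]-rad*2:g[0]+rad*2]=1;m&=k
    bs=blobs(m,8); b=max(bs,key=lambda b:b[1]); return b[0],b[1]
def tri(c1,u1,c2,u2):
    A=[];bb=[]
    def od(c,u):
        T=np.array(c['world_from_camera']);f=f_of(c);d=T[:3,:3]@np.array([(u[0]-float(c['cx']))/f,(u[1]-float(c['cy']))/f,1]);return T[:3,3],d/np.linalg.norm(d)
    M=np.zeros((3,3));v=np.zeros(3)
    for c,u in((c1,u1),(c2,u2)):
        o,d=od(c,u);P=np.eye(3)-np.outer(d,d);M+=P;v+=P@o
    return np.linalg.solve(M,v)
E
python3 - <<'E'
from tri import *
s0=load('scene0.npz');w2=load('w2.npz');w14=load('w14.npz')
s14=dict(s0);s14['frame']=cv2.cvtColor(cv2.imread('pics/s14.png'),cv2.COLOR_BGR2RGB)
for nm,w,gw,s,gs,n in [('full1',w2,(365.5,205),s0,(240+242/5.7,185+172/5.7),1),('full3',w2,(236,211),s0,(140+262/3,130+285/3),3),('pack1',w14,(256,269),s14,(240+240/5.7,185+163/5.7),1)]:
    a,na=brass(w,gw);b,nb=brass(s,gs,7)
    P=tri(w,a,s,b);d=P[:2]-bay(n)
    print(nm,a.round(1),na,b.round(1),nb,'local',(d@EX).round(4),(d@EY).round(4),'z',P[2].round(4))
E
```

```text
full1 [364.8 204.5] 236 [282.3 214.8] 50 local 0.0386 -0.0013 z 0.0676
full3 [236.1 211.3] 235 [226.7 224.6] 50 local 0.0374 -0.0019 z 0.0673
pack1 [256.1 269. ] 241 [282.1 213.4] 45 local 0.0335 -0.0004 z 0.0673
```

Run:
```python
from tri import *
s0=load('scene0.npz');w14=load('w14.npz')
P=tri(w14,(256.5,234.5),s0,(277.7,201.1));d=P[:2]-bay(1);print('dot',d@EX,d@EY,P[2])
for dx in(-.5,.5):
    P=tri(w14,(256.5,234.5),s0,(277.7,201.1+dx));d=P[:2]-bay(1);print('dot',d@EX,P[2])
# tape edges triangulated: red tape front/back edge mids
c=w14
P=ray(w14,np.array([(306,212),(306,338),(306,478),(306,494)])/4+[180,150],.067)[:,:2]; print([( (p-bay(1))@EX).round(4) for p in P])
P=ray(w14,np.array([(306,212),(306,338),(306,478),(306,494)])/4+[180,150],[.073,.071,.067,.067])[:,:2]; print([( (p-bay(1))@EX).round(4) for p in P])
```

```text
dot -0.016087804350499904 0.00023415198587265786 0.06746538212917524
dot -0.016785591187674 0.06900357291772606
dot -0.015389279906601317 0.06592558577724712
[np.float64(-0.0581), np.float64(-0.0157), np.float64(0.0346), np.float64(0.0406)]
[np.float64(-0.0602), np.float64(-0.0176), np.float64(0.0346), np.float64(0.0406)]
```

Run:
```python
from h import *
r=down(np.pi+TH)
move([*bay(1,-.025),.09],r);move([*bay(1,-.025),.0675],r)
```

```text
shift [-0.1485 -0.0013  0.3376] turn [0.0002 0.0053 0.0004] rows>= 3.7
shift [-0.1481 -0.0013  0.3826] turn [0.0002 0.0053 0.0004] rows>= 4.1
```

>>> jog_arm(
  motion=[0,-0.08,0,0.08,0,0.005,0,0,-0.148,0,0.17,0,0.005,0,0,-0.148,-0.001,0.25,0,0.005,0,0,-0.148,-0.001,0.32,0,0.005,0,0,-0.148,-0.001,0.36,0,0.005,0,0,-0.148,-0.001,0.375,0,0.005,0,0,-0.148,-0.001,0.379,0,0.005,0,0,-0.148,-0.001,0.381,0,0.005,0],
)

```text
t: 37.25
tool_pos: [0.5612, 0.1235, 0.0692]
orientation: [-0.098, 3.138, 0.001]
force: [0.5, 1.0, 0.8]
opening: 0.0152
```

>>> jog_arm(
  motion=[0,0,0,0.001,0,0,0,0,0,0,0.003,0,0,0,0,0,0,0.004,0,0,0],
)

```text
t: 37.55
tool_pos: [0.5619, 0.1235, 0.0683]
orientation: [-0.098, 3.136, 0.001]
force: [0.1, -0.1, 0.3]
opening: 0.0005
```

>>> jog_arm(
  motion=[0,0,0,0.002,0,0,0,0,0,0,0.004,0,0,0,0,0,0,0.006,0,0,0,0,0,0,0.008,0,0,0,0,0,0,0.008,0,0,0],
)

```text
t: 38.05
tool_pos: [0.5623, 0.1236, 0.0662]
orientation: [-0.098, 3.136, 0.001]
force: [-8.0, -1.0, 15.5]
opening: 0.0005
```

Run:
```python
from h import *
move([.43,-.06,.18],down(np.pi-np.radians(5)))
```

```text
shift [ 0.2859 -0.3499 -0.229 ] turn [0.0006 0.0028 0.0952] rows>= 5.1
```

>>> jog_arm(
  motion=[0.3,0,0,-0.08,0,0,0,0.8,0.06,0,-0.16,0,0,0.02,0.8,0.13,-0.08,-0.229,0,0,0.05,0.8,0.2,-0.15,-0.229,0,0,0.07,0.8,0.286,-0.22,-0.229,0,0.003,0.095,0.8,0.286,-0.3,-0.229,0,0.003,0.095,0.8,0.286,-0.35,-0.229,0,0.003,0.095,0.8,0.286,-0.35,-0.229,0,0.003,0.095],
)

```text
t: 38.85
tool_pos: [0.4297, -0.0629, 0.1804]
orientation: [0.142, 3.138, -0.001]
force: [0.8, 0.4, -0.8]
opening: 0.0599
```

Run:
```python
from h import *
s=read_state();print(s['tool_pos'],s['opening'],s['force'])
c=wrist('w15.png')
im=cv2.imread('pics/w15.png'); cv2.imwrite('pics/w15b.png',cv2.resize(im[80:240,160:360],None,fx=3.8,fy=3.8,interpolation=cv2.INTER_CUBIC))
```

```text
[ 0.42970785 -0.06293374  0.18041809] 0.05990494600936172 [ 0.75205397  0.35415119 -0.75153033]
```

View pics/w15b.png

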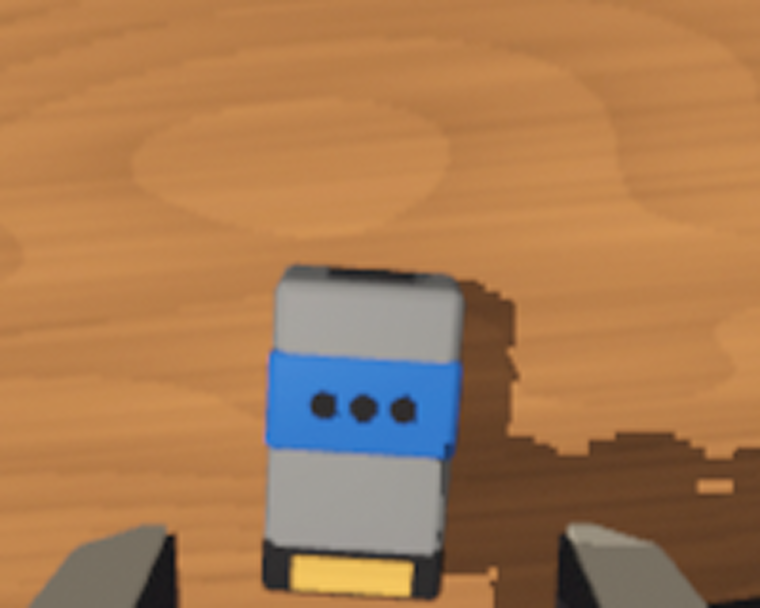

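Run:
```python
from pk import *
c=load('w15.npz')
pk(c,3,(255.8,187.1),(252.6,231.6),(252.4,236.8),(256.8,153.7))
r=down(np.pi-np.radians(8.3))
m=np.array([.4505,-.0645])
```

```text
3 [[0.4409, -0.064], [0.4912, -0.0721], [0.4974, -0.0729], [0.4057, -0.0598]] yaw dots-brass -9.17 yaw f-r -8.17 len 0.0927 mid [ 0.4515 -0.0663] dots->mid 0.0109 brass-mid 0.0401
```

Run:
```python
from h import *
r=down(np.pi-np.radians(8.8))
move([.4483,-.0655,.08],r);move([.4483,-.0655,.0235],r)
```

```text
shift [-0.0375 -0.0051  0.2005] turn [0.0005 0.0001 0.0403] rows>= 2.0
shift [-0.0375 -0.0052  0.3135] turn [0.0005 0.0001 0.0403] rows>= 3.2
```

>>> jog_arm(
  motion=[0.8,-0.037,-0.005,0.06,0,0,0.04,0.8,-0.037,-0.005,0.15,0,0,0.04,0.8,-0.037,-0.005,0.23,0,0,0.04,0.8,-0.037,-0.005,0.28,0,0,0.04,0.8,-0.037,-0.005,0.31,0,0,0.04,0.8,-0.037,-0.005,0.314,0,0,0.04,0.8,-0.037,-0.005,0.314,0,0,0.04,0.8,-0.037,-0.005,0.314,0,0,0.04],
  grip_force=40,
)

```text
t: 39.7
tool_pos: [0.4491, -0.0652, 0.0244]
orientation: [0.239, 3.131, 0.001]
force: [-0.5, 0.9, 0.3]
opening: 0.0742
```

>>> jog_arm(
  motion=[0.6,0,0,0,0,0,0,0.3,0,0,0,0,0,0,0.3,0,0,0,0,0,0,0.3,0,0,0,0,0,0,0.3,0,0,0,0,0,0,0.3,0,0,0,0,0,0],
)

```text
t: 40.3
tool_pos: [0.4497, -0.0656, 0.0251]
orientation: [0.239, 3.129, -0.0]
force: [-1.7, -1.5, 5.3]
opening: 0.0514
```

>>> jog_arm(
  motion=[0.3,0,0,-0.06,0,0,0,0.3,0,0,-0.13,0,0,0,0.3,0,0,-0.18,0,0,0,0.3,0,0,-0.2,0,0,0,0.3,0,0,-0.2,0,0,0],
)

```text
t: 40.8
tool_pos: [0.45, -0.0657, 0.1258]
orientation: [0.239, 3.128, -0.0]
force: [0.6, -0.3, -4.1]
opening: 0.0516
```

Run:
```python
from h import *
s=read_state();print(s['tool_pos'],s['opening'],s['force'])
r=down(np.pi+TH); p=bay(3,-.003)
move([*p,.11],r);move([*p,.05],r)
c=wrist('w16.png')
```

```text
[ 0.44998287 -0.06566089  0.12581281] 0.05160525208389632 [ 0.59461217 -0.28050047 -4.08231395]
shift [-0.2752  0.0879  0.033 ] turn [-0.0002  0.003  -0.1364] rows>= 2.9
shift [-0.2746  0.0878  0.153 ] turn [-0.0002  0.003  -0.1364] rows>= 3.3
```

View pics/w16.png

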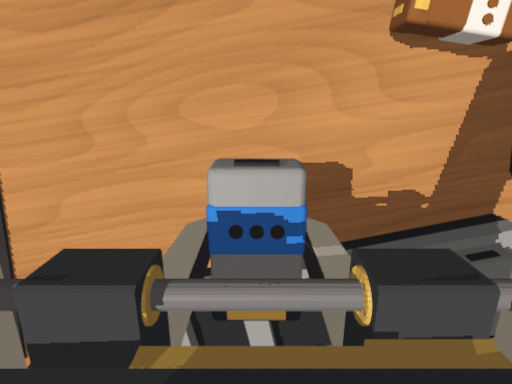

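>>> jog_arm(
  motion=[0.3,-0.07,0.02,0,0,0.003,-0.06,0.3,-0.14,0.04,0,0,0.003,-0.1,0.3,-0.21,0.065,0.02,0,0.003,-0.136,0.3,-0.275,0.088,0.03,0,0.003,-0.136,0.3,-0.275,0.088,0.04,0,0.003,-0.136,0.3,-0.275,0.088,0.05,0,0.003,-0.136,0.3,-0.275,0.088,0.05,0,0.003,-0.136],
)

```text
t: 41.55
tool_pos: [0.5892, -0.0427, 0.0966]
orientation: [0.095, -3.133, -0.002]
force: [0.9, 0.5, -4.6]
opening: 0.0517
```

Run:
```python
from h import *
s=read_state();print(s['tool_pos'],s['opening'],s['force'])
r=down(np.pi+TH); p=bay(3,-.003)
move([*p,.1],r);move([*p,.047],r)
```

```text
[ 0.58919996 -0.0426608   0.09660566] 0.051731702237961925 [ 0.94153305  0.53924463 -4.56478913]
shift [-0.007  -0.0014 -0.0068] turn [ 0.0009 -0.0046 -0.0005] rows>= 0.1
shift [-0.0077 -0.0016  0.0992] turn [ 0.0009 -0.0046 -0.0005] rows>= 1.0
```

>>> jog_arm(
  motion=[0.3,-0.007,-0.001,0,0,-0.004,0,0.3,-0.007,-0.001,0.02,0,-0.004,0,0.3,-0.007,-0.001,0.04,0,-0.004,0,0.3,-0.007,-0.001,0.06,0,-0.004,0,0.3,-0.007,-0.001,0.08,0,-0.004,0,0.3,-0.007,-0.001,0.092,0,-0.004,0,0.3,-0.007,-0.001,0.098,0,-0.004,0,0.3,-0.007,-0.001,0.1,0,-0.004,0],
)

```text
t: 42.35
tool_pos: [0.592, -0.0428, 0.0472]
orientation: [0.096, -3.138, -0.002]
force: [-8.2, 1.2, 8.5]
opening: 0.0517
```

>>> jog_arm(
  motion=[0.68,0,0,0,0,0,0,0.68,0,0,0,0,0,0,0.68,0,0,0,0,0,0,0.68,0,0,-0.08,0,0,0,0.7,0,0,-0.18,0,0,0,0.8,0.08,0,-0.28,0,0,0,0.8,0.18,0,-0.36,0,0,0,0.8,0.2,0,-0.4,0,0,0],
)

```text
t: 43.15
tool_pos: [0.4911, -0.0492, 0.2484]
orientation: [0.096, -3.138, -0.002]
force: [0.9, 0.4, 0.1]
opening: 0.074
```

Run:
```python
from tri import *
c=wrist('w17.png');s=snap('scene','s17.png')
im=cv2.imread('pics/w17.png'); cv2.imwrite('pics/w17b.png',cv2.resize(im,None,fx=1.55,fy=1.55,interpolation=cv2.INTER_CUBIC))
for n in (1,3):
    g=np.array([*bay(n,.036),.066]);a,_=brass(c,proj(c,g)[0],10);b,_=brass(s,proj(s,g)[0],6)
    P=tri(c,a,s,b);d=P[:2]-bay(n);print(n,'local',(d@EX).round(4),(d@EY).round(4),'z',P[2].round(4))
move([.43,.205,.18],down(np.pi))
```

```text
1 local 0.032 0.0059 z 0.0709
3 local 0.0369 0.0003 z 0.0675
shift [0.0972 0.517  0.1481] turn [-0.001   0.0056  0.0385] rows>= 5.5
```

View pics/w17b.png

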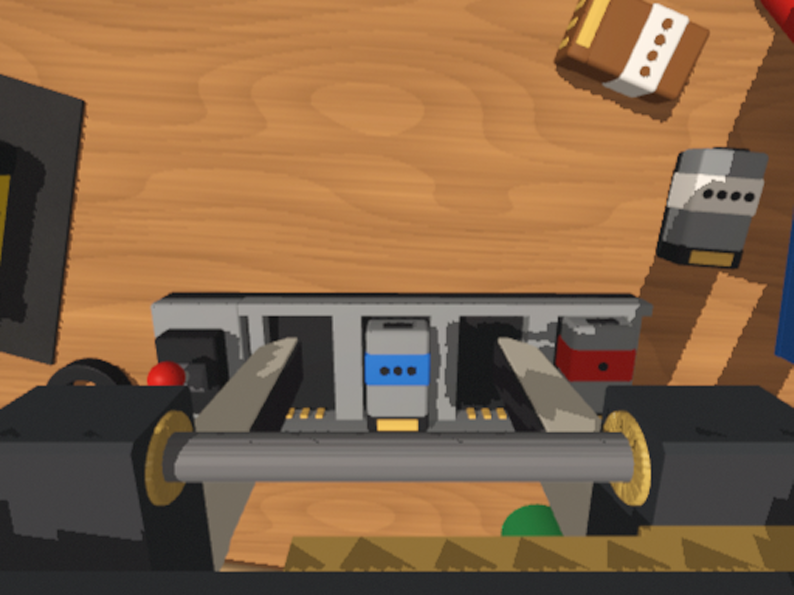

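>>> jog_arm(
  motion=[0.8,0.097,0.517,0.148,0,0.005,0.038,0.8,0.097,0.517,0.148,0,0.005,0.038,0.8,0.097,0.517,0.148,0,0.005,0.038,0.8,0.097,0.517,0.148,0,0.005,0.038,0.8,0.097,0.517,0.148,0,0.005,0.038,0.8,0.097,0.517,0.148,0,0.005,0.038,0.8,0.097,0.517,0.148,0,0.005,0.038],
)

```text
t: 43.95
tool_pos: [0.4287, 0.2074, 0.1788]
orientation: [0.008, -3.141, 0.002]
force: [-0.8, -0.1, -1.0]
opening: 0.0747
```

Run:
```python
from h import *
s=read_state();print(s['tool_pos'],s['opening'],np.abs(s['dq']).max())
c=wrist('w18.png')
im=cv2.imread('pics/w18.png'); cv2.imwrite('pics/w18b.png',cv2.resize(im[80:240,160:360],None,fx=3.8,fy=3.8,interpolation=cv2.INTER_CUBIC))
```

```text
[0.42865707 0.20739828 0.17878307] 0.0746636359155776 0.06357328564957151
```

View pics/w18b.png

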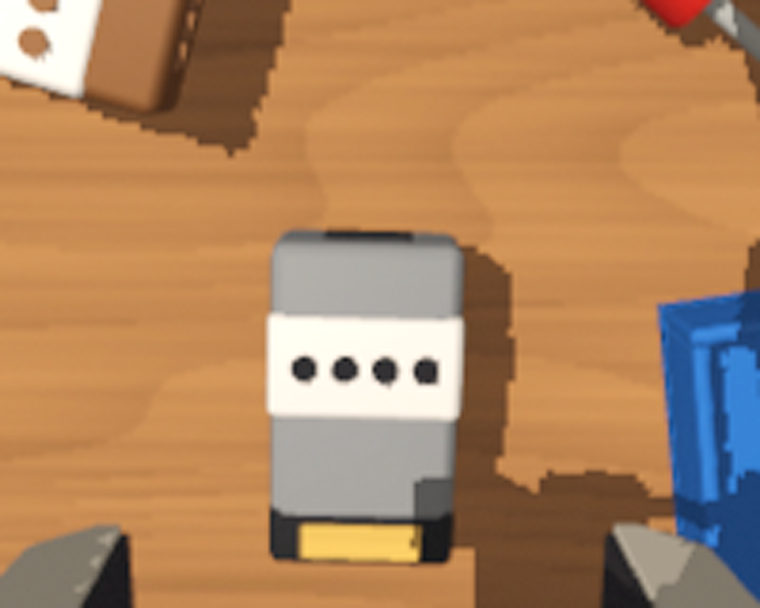

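Run:
```python
from pk import *
c=load('w18.npz')
pk(c,4,(256.2,177.4),(254.7,222.6),(254.7,227.6),(256.6,143.4))
r=down(np.pi-np.radians(1.8))
move([.4355,.2075,.0235],r)
```

```text
4 [[0.4288, 0.2077], [0.4792, 0.2063], [0.4851, 0.2063], [0.3935, 0.2079]] yaw dots-brass -1.56 yaw f-r -0.98 len 0.0915 mid [0.4393 0.2071] dots->mid 0.0106 brass-mid 0.0399
shift [-0.012   0.0036  0.3119] turn [-0.0012  0.0001  0.0225] rows>= 3.1
```

>>> jog_arm(
  motion=[0.8,-0.012,0.004,0.06,0,0,0.018,0.8,-0.012,0.004,0.15,0,0,0.018,0.8,-0.012,0.004,0.23,0,0,0.018,0.8,-0.012,0.004,0.28,0,0,0.018,0.8,-0.012,0.004,0.309,0,0,0.018,0.8,-0.012,0.004,0.312,0,0,0.018,0.8,-0.012,0.004,0.312,0,0,0.018,0.8,-0.012,0.004,0.312,0,0,0.018],
  grip_force=40,
)

```text
t: 44.8
tool_pos: [0.437, 0.2076, 0.025]
orientation: [0.039, 3.139, -0.002]
force: [-0.2, 0.6, 0.5]
opening: 0.0742
```

>>> jog_arm(
  motion=[0.6,0,0,0,0,0,0,0.3,0,0,0,0,0,0,0.3,0,0,0,0,0,0,0.3,0,0,0,0,0,0,0.3,0,0,0,0,0,0,0.3,0,0,0,0,0,0],
)

```text
t: 45.4
tool_pos: [0.4374, 0.2075, 0.0256]
orientation: [0.039, 3.138, -0.002]
force: [-0.9, -2.6, 5.4]
opening: 0.0518
```

>>> jog_arm(
  motion=[0.3,0,0,-0.06,0,0,0,0.3,0,0,-0.13,0,0,0,0.3,0,0,-0.21,0,0,0,0.3,0,0,-0.24,0,0,0,0.3,0,0,-0.24,0,0,0],
)

```text
t: 45.9
tool_pos: [0.4385, 0.2083, 0.1475]
orientation: [0.039, 3.134, 0.0]
force: [0.5, 0.4, -4.5]
opening: 0.0514
```

Run:
```python
from h import *
s=read_state();print(s['tool_pos'],s['opening'],s['force'])
r=down(np.pi+TH); p=bay(4,-.003)
move([*p,.14],r)
```

```text
[0.43853723 0.20834425 0.14753132] 0.0514438566671531 [ 0.45940824  0.40309097 -4.51173723]
shift [-0.3352 -0.6626  0.0174] turn [-0.0001  0.0048 -0.055 ] rows>= 7.4
```

>>> jog_arm(
  motion=[0.3,-0.04,-0.08,0,0,0.005,-0.055,0.3,-0.08,-0.17,0,0,0.005,-0.055,0.3,-0.12,-0.25,0,0,0.005,-0.055,0.3,-0.17,-0.34,0,0,0.005,-0.055,0.3,-0.21,-0.42,0,0,0.005,-0.055,0.3,-0.25,-0.51,0.01,0,0.005,-0.055,0.3,-0.3,-0.59,0.017,0,0.005,-0.055,0.3,-0.334,-0.66,0.017,0,0.005,-0.055],
)

```text
t: 46.7
tool_pos: [0.5961, -0.1275, 0.1354]
orientation: [0.095, -3.135, -0.003]
force: [-0.6, 0.2, -4.4]
opening: 0.0516
```

Run:
```python
from h import *
s=read_state();print(s['tool_pos'],s['opening'],s['force'])
r=down(np.pi+TH); p=bay(4,-.0034)
move([*p,.09],r)
```

```text
[ 0.59613428 -0.12748878  0.13540784] 0.051593258793038034 [-0.55640669  0.20498067 -4.41976963]
shift [-0.0033  0.0006  0.0908] turn [ 0.0012 -0.0034 -0.0006] rows>= 0.9
```

>>> jog_arm(
  motion=[0.3,-0.003,0,0.02,0,-0.003,0,0.3,-0.003,0,0.06,0,-0.003,0,0.3,-0.003,0,0.08,0,-0.003,0,0.3,-0.003,0,0.09,0,-0.003,0,0.3,-0.003,0,0.09,0,-0.003,0],
)

```text
t: 47.2
tool_pos: [0.5961, -0.1264, 0.0885]
orientation: [0.096, -3.136, -0.004]
force: [-0.5, 0.8, -3.3]
opening: 0.0516
```

Run:
```python
from h import *
s=read_state();print(s['tool_pos'],s['opening'],s['force'])
r=down(np.pi+TH); p=bay(4,-.0034)
move([*p,.047],r)
```

```text
[ 0.59609629 -0.12636937  0.0884573 ] 0.051634612314977096 [-0.51071691  0.76655825 -3.32121201]
shift [-0.0031 -0.0017  0.0829] turn [ 0.0019 -0.0023 -0.0001] rows>= 0.8
```

>>> jog_arm(
  motion=[0.3,-0.003,-0.001,0.02,0,-0.003,0,0.3,-0.003,-0.001,0.04,0,-0.003,0,0.3,-0.003,-0.001,0.06,0,-0.003,0,0.3,-0.003,-0.001,0.072,0,-0.003,0,0.3,-0.003,-0.001,0.08,0,-0.003,0,0.3,-0.003,-0.001,0.083,0,-0.003,0,0.3,-0.003,-0.001,0.085,0,-0.003,0],
)

```text
t: 47.9
tool_pos: [0.5972, -0.1265, 0.0476]
orientation: [-0.097, 3.14, 0.005]
force: [-13.2, 4.1, 17.6]
opening: 0.0518
```

>>> jog_arm(
  motion=[0.68,0,0,0,0,0,0,0.68,0,0,0,0,0,0,0.68,0,0,0,0,0,0,0.68,0,0,-0.08,0,0,0,0.7,0,0,-0.18,0,0,0,0.8,0,0.02,-0.28,0,0,0,0.8,0.04,0.04,-0.36,0,0,0,0.8,0.06,0.04,-0.4,0,0,0],
)

```text
t: 48.7
tool_pos: [0.5672, -0.1086, 0.2532]
orientation: [-0.098, 3.133, 0.002]
force: [0.3, 0.2, 0.2]
opening: 0.0744
```

Run:
```python
from tri import *
c=wrist('w19.png');s=snap('scene','s19.png')
im=cv2.imread('pics/w19.png'); cv2.imwrite('pics/w19b.png',cv2.resize(im,None,fx=1.55,fy=1.55,interpolation=cv2.INTER_CUBIC))
a=cv2.imread('pics/s19.png')[140:290,140:340];cv2.imwrite('pics/s19b.png',cv2.resize(a,None,fx=4,fy=4,interpolation=cv2.INTER_CUBIC))
print(read_state()['tool_pos'])
for n in (1,3,4):
    g=np.array([*bay(n,.036),.066]);a,_=brass(c,proj(c,g)[0],10);b,_=brass(s,proj(s,g)[0],6)
    P=tri(c,a,s,b);d=P[:2]-bay(n);print(n,'local',(d@EX).round(4),(d@EY).round(4),'z',P[2].round(4))
# red ball
def ball(c):
    hsv=cv2.cvtColor(c['frame'],cv2.COLOR_RGB2HSV);m=((hsv[...,0]<6)|(hsv[...,0]>174))&(hsv[...,1]>150)&(hsv[...,2]>90)
    return [(b[0].round(1),b[1]) for b in blobs(m,15)]
print(ball(c),ball(s))
```

```text
[ 0.56767109 -0.10956492  0.25285096]
1 local 0.0336 -0.0012 z 0.0687
3 local 0.0367 -0.0004 z 0.0674
4 local 0.0371 0.0003 z 0.0681
[(array([438.6, 177.1]), np.int32(1169)), (array([157.7, 180.9]), np.int32(444)), (array([433.4, 233. ]), np.int32(497))] [(array([444. , 109.3]), np.int32(64)), (array([296.7, 149.9]), np.int32(172)), (array([275.6, 201.9]), np.int32(111)), (array([163.8, 212.4]), np.int32(53)), (array([288. , 219.2]), np.int32(26)), (array([279.2, 220.9]), np.int32(28)), (array([304.3, 260.2]), np.int32(32)), (array([478.3, 269.9]), np.int32(228)), (array([416.7, 276.4]), np.int32(180)), (array([ 21.2, 308.2]), np.int32(3516)), (array([355.8, 291.3]), np.int32(147))]
```

View pics/w19b.png

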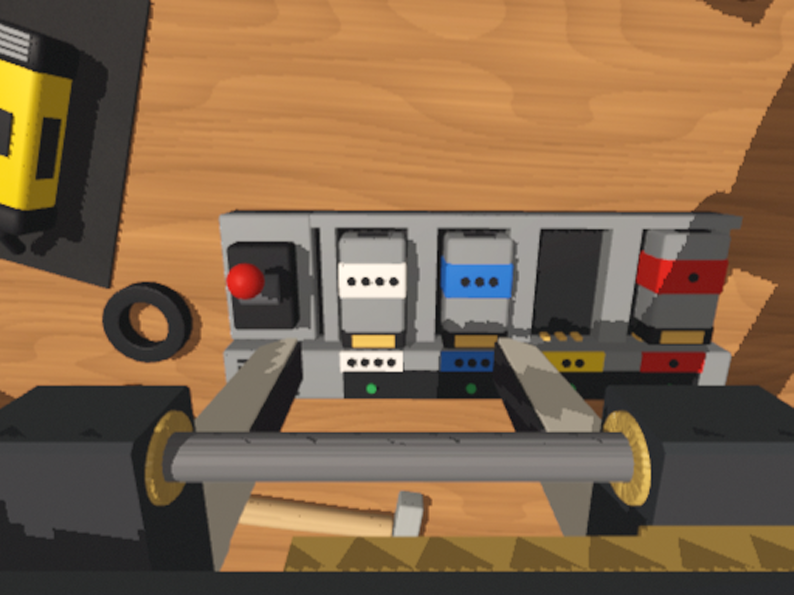

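View pics/s19b.png

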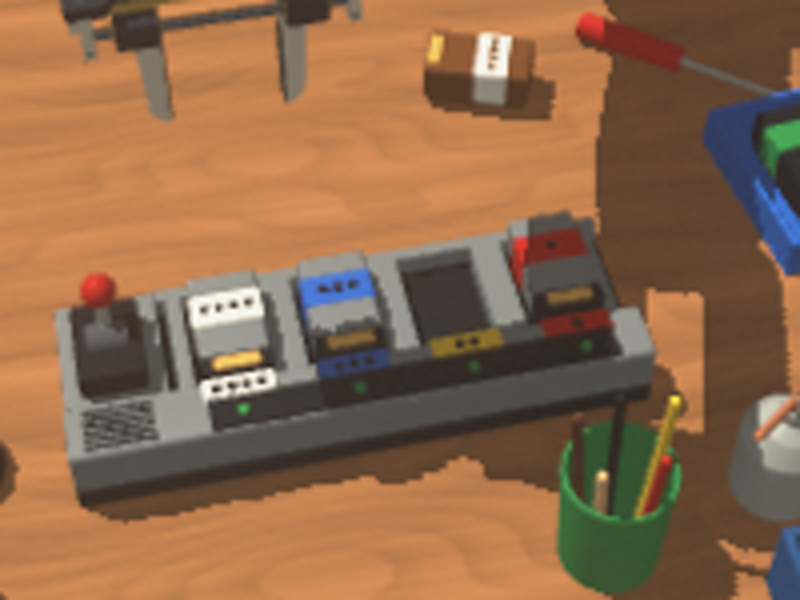

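Run:
```python
from tri import *
c=load('w19.npz');s=load('scene0.npz')
P=tri(c,(157.7,180.9),s,(163.8,212.4));d=P[:2]-bay(4);print(P,'rel bay4',d@EX,d@EY)
# TCP start: 45mm front of ball, fingers closed, z tip
ly=d@EY;lx=d@EX
r=down(np.pi+TH)
p=bay(4,lx-.05,ly);print(p)
move([*p,.15],r);move([*p,.088],r)
```

```text
[ 0.58399874 -0.21723046  0.09899166] rel bay4 -0.022451655721687423 -0.08919543564426516
[ 0.5340936  -0.22030902]
shift [ 0.0823 -0.217   0.205 ] turn [0.0002 0.0051 0.    ] rows>= 3.1
shift [ 0.0833 -0.217   0.329 ] turn [0.0002 0.0051 0.    ] rows>= 4.0
```

>>> jog_arm(
  motion=[0,0.083,-0.08,0,0,0.005,0,0,0.083,-0.15,0.06,0,0.005,0,0,0.083,-0.217,0.13,0,0.005,0,0,0.083,-0.217,0.2,0,0.005,0,0,0.083,-0.217,0.27,0,0.005,0,0,0.083,-0.217,0.32,0,0.005,0,0,0.083,-0.217,0.329,0,0.005,0,0,0.083,-0.217,0.329,0,0.005,0],
  grip_force=20,
)

```text
t: 49.6
tool_pos: [0.5332, -0.2197, 0.0861]
orientation: [0.097, -3.137, -0.003]
force: [0.3, 0.8, 0.2]
opening: 0.0148
```

Run:
```python
from h import *
s=read_state();print(s['tool_pos'],s['opening'],s['force'])
r=down(np.pi+TH)
for lx in (-.043,-.02,-.005,0): print(lx); move([*bay(4,lx,-.0892),.088],r)
```

```text
[ 0.53317965 -0.21972752  0.0861199 ] 0.014776888362266637 [0.25827165 0.80706189 0.16691236]
-0.043
shift [-0.0606 -0.0013 -0.0039] turn [ 0.0014 -0.0018 -0.    ] rows>= 0.6
-0.02
shift [-0.1066 -0.0013 -0.0041] turn [ 0.0014 -0.0018 -0.    ] rows>= 1.1
-0.005
shift [-0.1366 -0.0013 -0.0042] turn [ 0.0014 -0.0018 -0.    ] rows>= 1.4
0
shift [-0.1466 -0.0013 -0.0042] turn [ 0.0014 -0.0018 -0.    ] rows>= 1.5
```

>>> jog_arm(
  motion=[0,0,-0.001,-0.004,0,0,0,0,-0.03,-0.001,-0.004,0,0,0,0,-0.055,-0.001,-0.004,0,0,0,0,-0.08,-0.001,-0.004,0,0,0,0,-0.1,-0.001,-0.004,0,0,0,0,-0.12,-0.001,-0.004,0,0,0,0,-0.132,-0.001,-0.004,0,0,0,0,-0.136,-0.001,-0.004,0,0,0],
)

```text
t: 50.4
tool_pos: [0.5988, -0.2165, 0.0884]
orientation: [0.096, -3.131, -0.003]
force: [-23.4, 0.5, 17.6]
opening: 0.0003
```

Run:
```python
from tri import *
st=read_state();print(st['tool_pos'],st['force']); d=st['tool_pos'][:2]-bay(4);print(d@EX)
s=snap('scene','s20.png')
a=cv2.imread('pics/s20.png')[190:270,140:240];cv2.imwrite('pics/s20b.png',cv2.resize(a,None,fx=7,fy=7,interpolation=cv2.INTER_CUBIC))
for lx in (-.0225,.016):print((proj(s,[*bay(4,lx,-.0892),.098])[0]-[140,190])*7)
```

```text
[ 0.59875774 -0.21647928  0.08843159] [-23.38462522   0.49047204  17.64376457]
-0.007674403453673375
[169.47698951 158.69877506]
[179.51182846 230.95142775]
```

View pics/s20b.png

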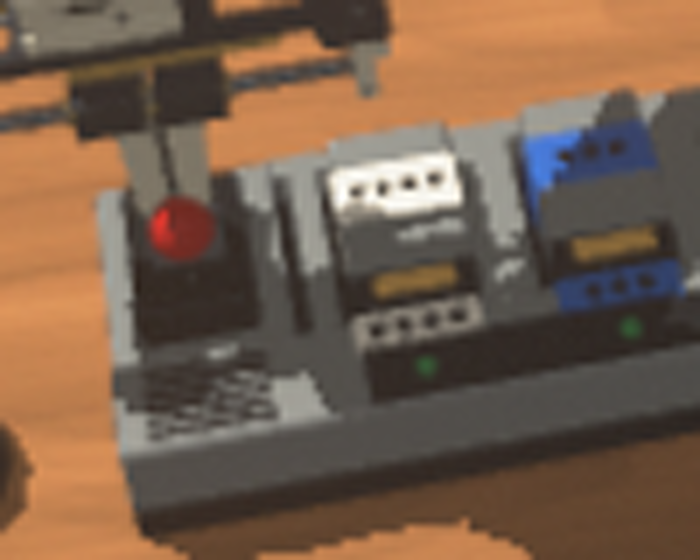

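>>> jog_arm(
  motion=[0,-0.001,0,0,0,0,0,0,-0.001,0,0,0,0,0,0,0.03,0,0,0,0,0,0,0.1,0,-0.04,0,0,0,0,0.16,0,-0.12,0,0,0,0,0.16,0,-0.22,0,0,0,0,0.16,0.05,-0.3,0,0,0,0,0.16,0.05,-0.3,0,0,0],
)

```text
t: 51.25
tool_pos: [0.5221, -0.1965, 0.2477]
orientation: [-0.098, 3.138, -0.004]
force: [0.7, -0.2, 0.6]
opening: 0.0006
```

Run:
```python
from tri import *
st=read_state();print(st['tool_pos'],st['force'])
c=wrist('w21.png');s=snap('scene','s21.png');snap('top','t21.png')
def ball(c,g):
    hsv=cv2.cvtColor(c['frame'],cv2.COLOR_RGB2HSV);m=((hsv[...,0]<6)|(hsv[...,0]>174))&(hsv[...,1]>150)&(hsv[...,2]>90)
    return min(blobs(m,15),key=lambda b:np.hypot(*(b[0]-g)))[0]
g=np.array([*bay(4,.016,-.0892),.098]);a=ball(c,proj(c,g)[0]);b=ball(s,proj(s,g)[0]);P=tri(c,a,s,b);d=P[:2]-bay(4);print(a,b,P,'local',d@EX,d@EY)
im=cv2.imread('pics/w21.png'); cv2.imwrite('pics/w21b.png',cv2.resize(im,None,fx=1.55,fy=1.55,interpolation=cv2.INTER_CUBIC))
t=cv2.imread('pics/t21.png');cv2.imwrite('pics/t21b.png',cv2.resize(t[90:290,100:400],None,fx=2.6,fy=2.6,interpolation=cv2.INTER_CUBIC))
```

```text
[ 0.52211673 -0.19652779  0.24771113] [ 0.73794189 -0.17330422  0.57850523]
[ 35.46484375 327.559375  ] [165.07692308 221.83076923] [ 0.64565731 -0.28062907  0.20120354] local 0.03518640707593478 -0.1562701489871023
```

View pics/w21b.png

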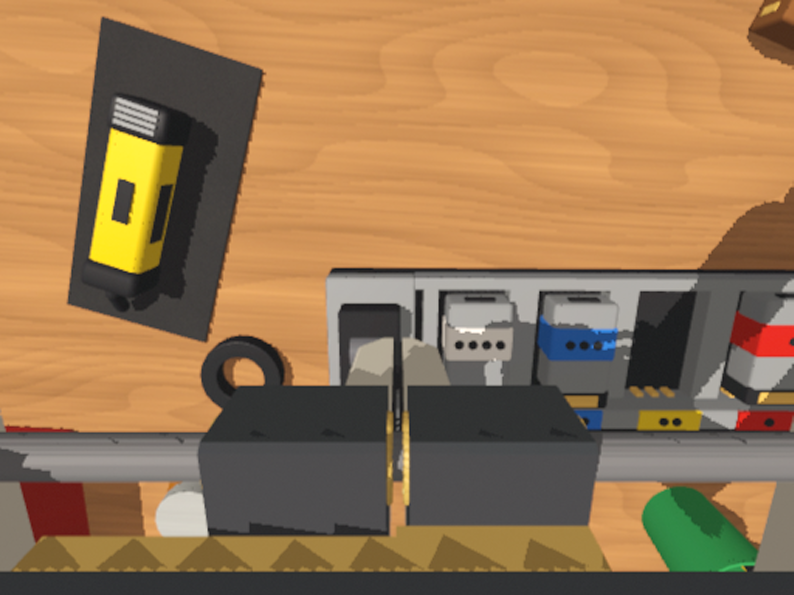

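View pics/s21.png

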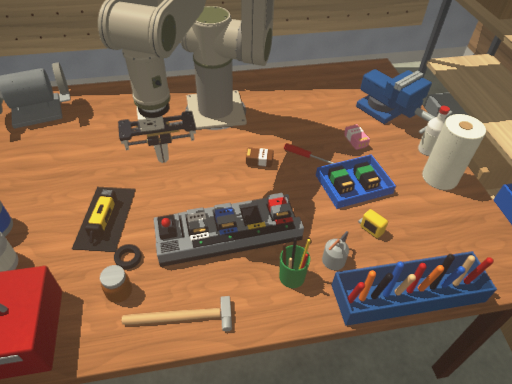

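View pics/t21b.png

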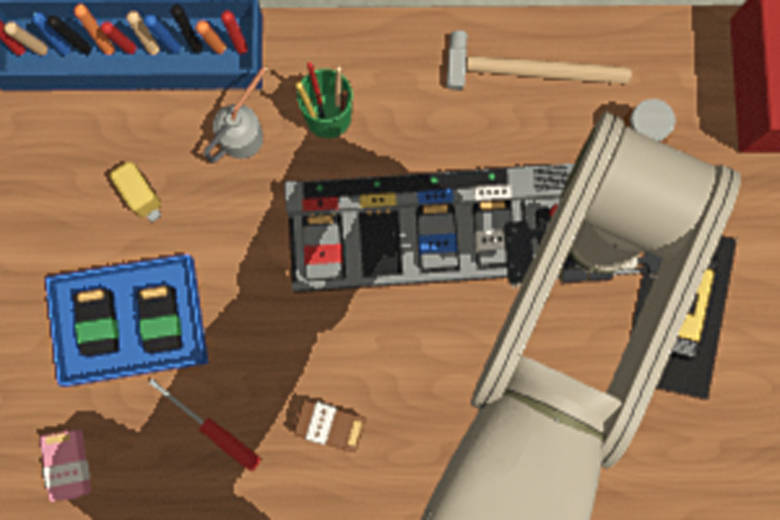

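Run:
```python
from tri import *
s=load('scene0.npz')
def ball(im,g):
    hsv=cv2.cvtColor(im,cv2.COLOR_BGR2HSV);m=((hsv[...,0]<8)|(hsv[...,0]>172))&(hsv[...,1]>120)&(hsv[...,2]>50)
    b=min(blobs(m,15),key=lambda b:np.hypot(*(b[0]-g)));ys,xs=np.nonzero(b[2]);return b[0].round(2),b[1],(xs.min(),xs.max(),ys.min(),ys.max())
for f in ('scene0','s19','s20','s21'): print(f,ball(cv2.imread(f'pics/{f}.png'),(165,218)))
piv=bay(4,-.0225+.0192,-.0892)
for a in (-.5,.3,.4,.5):
    p=[*(piv+EX*.04*np.sin(a)),.062+.04*np.cos(a)];print(a,proj(s,p))
move([.45,-.2,.25],down(np.pi+TH))
a=cv2.imread('pics/s21.png')[190:270,140:240];cv2.imwrite('pics/s21b.png',cv2.resize(a,None,fx=7,fy=7,interpolation=cv2.INTER_CUBIC))
```

```text
scene0 (array([163.69, 212.34]), np.int32(62), (np.int64(160), np.int64(167), np.int64(208), np.int64(216)))
s19 (array([163.75, 212.23]), np.int32(61), (np.int64(160), np.int64(168), np.int64(208), np.int64(216)))
s20 (array([165.25, 222.19]), np.int32(67), (np.int64(161), np.int64(170), np.int64(218), np.int64(226)))
s21 (array([165.19, 221.81]), np.int32(69), (np.int64(161), np.int64(169), np.int64(218), np.int64(226)))
-0.5 [[164.2537145  212.87379368]]
0.3 [[165.25762599 220.47127363]]
0.4 [[165.46383031 221.79251015]]
0.5 [[165.68183154 223.15429921]]
shift [ 0.1381  0.002  -0.0206] turn [ 0.0014 -0.0056  0.0003] rows>= 1.4
```

View pics/s21b.png

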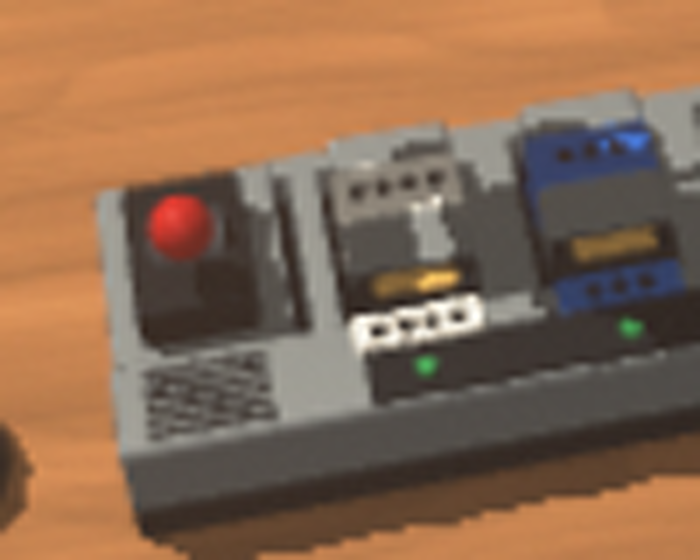

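>>> jog_arm(
  motion=[0.8,0.06,0.06,0,0,-0.005,0,0.8,0.06,0.16,0,0,-0.005,0,0.8,0.06,0.16,0,0,-0.005,0,0.8,0.06,0.16,0,0,-0.005,0,0.8,0.06,0.16,0,0,-0.005,0],
)

```text
t: 51.9
tool_pos: [0.4837, -0.1193, 0.2383]
orientation: [0.097, -3.137, -0.004]
force: [0.5, 1.2, 0.1]
opening: 0.0361
```

Run:
```python
from tri import *
st=read_state();print(st['tool_pos'],np.abs(st['dq']).max())
c=wrist('w22.png');s=snap('scene','s22.png')
hsv=cv2.cvtColor(c['frame'],cv2.COLOR_RGB2HSV);m=((hsv[...,0]<6)|(hsv[...,0]>174))&(hsv[...,1]>150)&(hsv[...,2]>90)
print([(b[0].round(1),b[1]) for b in blobs(m,15)])
im=cv2.imread('pics/w22.png'); cv2.imwrite('pics/w22b.png',cv2.resize(im,None,fx=1.55,fy=1.55,interpolation=cv2.INTER_CUBIC))
```

```text
[ 0.48373254 -0.11932223  0.23832229] 0.012199850154848563
[(array([440. , 245.6]), np.int32(985))]
```

View pics/w22b.png

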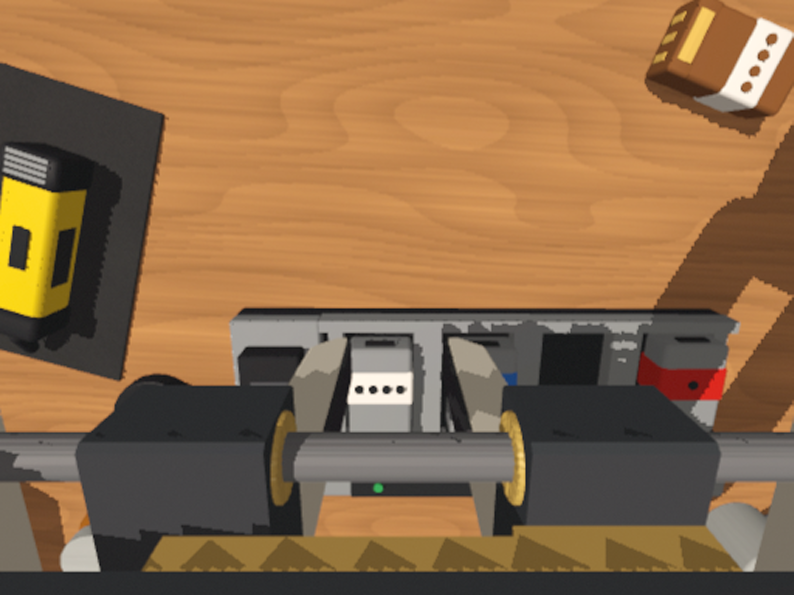

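>>> jog_arm(
  motion=[0.8,-0.17,0.02,-0.03,0,-0.005,0,0.8,-0.17,0.02,-0.03,0,-0.005,0,0.8,-0.17,0.02,-0.03,0,-0.005,0,0.8,-0.17,0.02,-0.03,0,-0.005,0,0.8,-0.17,0.02,-0.03,0,-0.005,0],
)

```text
t: 52.5
tool_pos: [0.5676, -0.1053, 0.2533]
orientation: [-0.094, 3.135, 0.004]
force: [-0.5, -0.2, -0.0]
opening: 0.0746
```

Run:
```python
from tri import *
st=read_state();print(st['tool_pos'],np.abs(st['dq']).max())
c=wrist('w23.png');s=load('scene0.npz')
hsv=cv2.cvtColor(c['frame'],cv2.COLOR_RGB2HSV);m=((hsv[...,0]<6)|(hsv[...,0]>174))&(hsv[...,1]>150)&(hsv[...,2]>90)
bb=[(b[0].round(1),b[1]) for b in blobs(m,15)];print(bb)
for b in bb:
    P=ray(c,b[0],.097)[0];d=P[:2]-bay(4);print('z97',d@EX,d@EY)
w=load('w19.npz');P=ray(w,(157.7,180.9),.097)[0];d=P[:2]-bay(4);print('off z97',d@EX,d@EY)
im=cv2.imread('pics/w23.png'); cv2.imwrite('pics/w23b.png',cv2.resize(im,None,fx=1.55,fy=1.55,interpolation=cv2.INTER_CUBIC))
```

```text
[ 0.56755298 -0.10529363  0.25328182] 0.02225976988001704
[(array([436.2, 176.6]), np.int32(1200)), (array([157.7, 210.3]), np.int32(408)), (array([430.8, 232.9]), np.int32(488))]
z97 -0.026007518592895056 0.22450832334133783
z97 0.013127401901325702 -0.08857288070377446
z97 0.042241219371442006 0.22942819527637784
off z97 -0.021722783207738978 -0.08878866771036963
```

View pics/w23b.png

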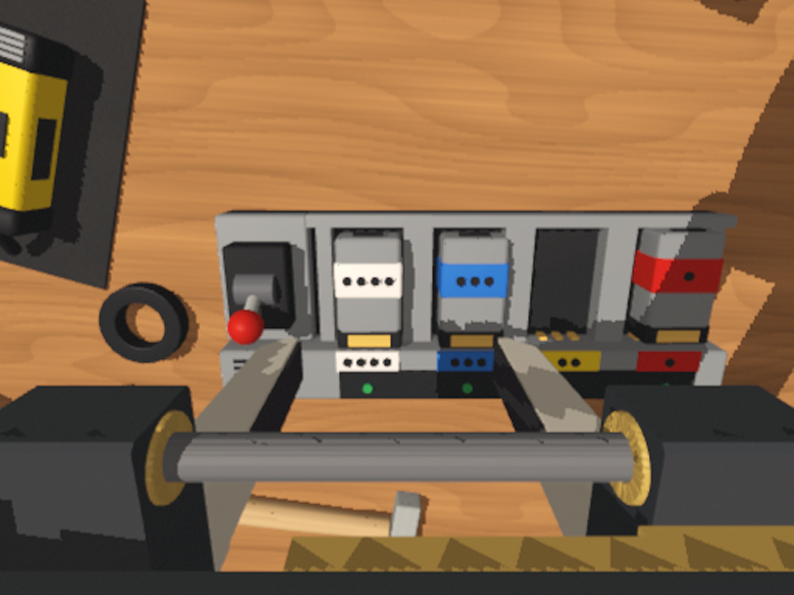

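Run:
```python
from h import *
r=down(np.pi+TH)
move([*bay(4,-.04,-.0892),.17],r);move([*bay(4,-.04,-.0892),.095],r)
```

```text
shift [ 0.0164 -0.2261  0.1665] turn [ 0.0015  0.0034 -0.0011] rows>= 2.8
shift [ 0.0172 -0.2264  0.3165] turn [ 0.0015  0.0034 -0.0011] rows>= 3.9
```

>>> jog_arm(
  motion=[0,0.017,-0.08,0,0,0.003,0,0,0.017,-0.16,0.03,0,0.003,0,0,0.017,-0.226,0.1,0,0.003,0,0,0.017,-0.226,0.18,0,0.003,0,0,0.017,-0.226,0.25,0,0.003,0,0,0.017,-0.226,0.3,0,0.003,0,0,0.017,-0.226,0.316,0,0.003,0,0,0.017,-0.226,0.316,0,0.003,0],
)

```text
t: 53.35
tool_pos: [0.5653, -0.218, 0.0946]
orientation: [0.093, -3.139, -0.005]
force: [0.4, 0.4, 0.3]
opening: 0.0148
```

Run:
```python
from h import *
s=read_state();print(s['tool_pos'],s['opening'],s['force'])
r=down(np.pi+TH)
for lx in (-.008,-.003): print(lx); move([*bay(4,lx,-.0892),.095],r)
```

```text
[ 0.56534145 -0.21799523  0.09455384] 0.014763627611360701 [0.44241883 0.40766573 0.29424156]
-0.008
shift [-0.0662 -0.0006 -0.001 ] turn [ 0.002  -0.0007 -0.0014] rows>= 0.7
-0.003
shift [-0.0762 -0.0006 -0.001 ] turn [ 0.002  -0.0007 -0.0014] rows>= 0.8
```

>>> jog_arm(
  motion=[0,-0.02,0,0,0,0,0,0,-0.04,0,0,0,0,0,0,-0.055,0,0,0,0,0,0,-0.064,0,0,0,0,0,0,-0.068,0,0,0,0,0,0,-0.072,0,0,0,0,0,0,-0.074,0,0,0,0,0],
)

```text
t: 54.05
tool_pos: [0.599, -0.2162, 0.0954]
orientation: [0.093, -3.131, -0.005]
force: [-26.4, 1.0, 19.6]
opening: 0.0004
```

Run:
```python
from h import *
s=read_state();print(s['tool_pos'],s['opening'],s['force']);d=s['tool_pos'][:2]-bay(4);print(d@EX)
```

```text
[ 0.59895137 -0.21621969  0.09539733] 0.0004477150338983449 [-26.41758763   0.99116846  19.63041761]
-0.007465160432654301
```

Run:
```python
from tri import *
s=load('scene0.npz')
for nm,w,a,b in [('off','w19',(157.7,180.9),(163.72,212.3)),('on','w23',(157.7,210.3),(165.19,221.81)),('off2','w2',(131/1.55,282/1.55),(163.72,212.3))]:
    P=tri(load(w+'.npz'),a,s,b);d=P[:2]-bay(4);print(nm,d@EX,d@EY,P[2])
S=snap('scene','s24.png');im=cv2.imread('pics/s24.png')
hsv=cv2.cvtColor(im,cv2.COLOR_BGR2HSV);m=((hsv[...,0]<8)|(hsv[...,0]>172))&(hsv[...,1]>120)&(hsv[...,2]>50)
b=min(blobs(m,15),key=lambda b:np.hypot(*(b[0]-(165,221))));print(b[0],b[1])
```

```text
off -0.022557555780014702 -0.08923516283970041 0.0992921576861023
on 0.01238174342486151 -0.08903128797564194 0.09858440467916448
off2 -0.022355915843415324 -0.08932660021201945 0.09903376640295797
[165.38461538 222.2       ] 65
```

Run:
```python
from tri import *
for f,g in (('w2',(84.5,182)),('w19',(157.7,180.9)),('w23',(157.7,210.3))):
    c=load(f+'.npz');hsv=cv2.cvtColor(c['frame'],cv2.COLOR_RGB2HSV);m=((hsv[...,0]<8)|(hsv[...,0]>170))&(hsv[...,1]>140)&(hsv[...,2]>30)
    b=min(blobs(m,50),key=lambda b:np.hypot(*(b[0]-g)))
    cn=max(cv2.findContours(b[2].astype(np.uint8),cv2.RETR_EXTERNAL,cv2.CHAIN_APPROX_NONE)[0],key=len)
    e=cv2.minEnclosingCircle(cn);P=ray(c,e[0],.097)[0];d=P[:2]-bay(4);print(f,b[0],b[1],e,d@EX,d@EY)
a=cv2.imread('pics/w19.png')[140:240,130:210];b=cv2.imread('pics/w23.png')[140:240,130:210]
cv2.imwrite('pics/cmp.png',cv2.resize(np.hstack([a,b]),None,fx=5,fy=5,interpolation=cv2.INTER_CUBIC))
```

```text
w2 [ 84.26157407 181.62037037] 432 ((84.125, 181.5), 12.380149841308594) -0.022018201056226445 -0.08956930979666704
w19 [157.77505568 180.9376392 ] 449 ((157.8947296142578, 181.0), 12.146604537963867) -0.021607468504308884 -0.08858234177054719
w23 [157.90120482 210.28192771] 415 ((158.22360229492188, 210.2701873779297), 11.993318557739258) 0.013092530193661989 -0.08797001946135262
```

View pics/cmp.png

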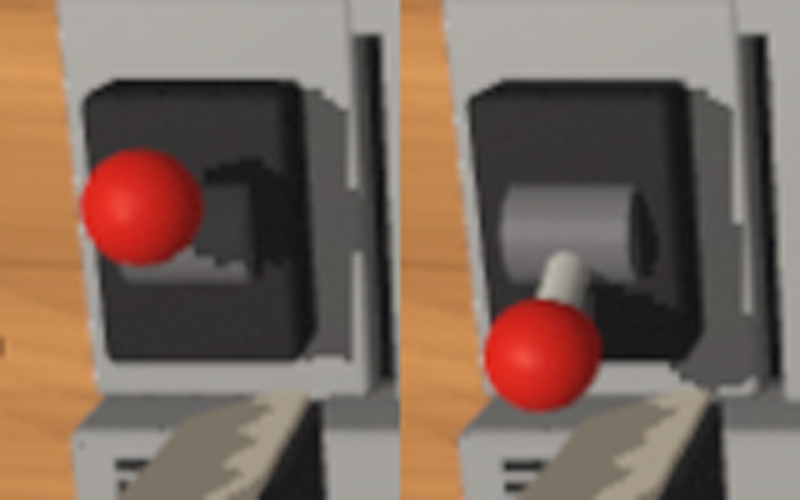

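Run:
```python
from h import *
c=load('w23.npz')
for z in (.058,.062,.066,.07):
    P=ray(c,[(163.7,140+185/5),(163.7,186.4),(163.7,140+283/5)],z);print(z,[((p[:2]-bay(4))@EX).round(4) for p in P])
# block top z=.065 edges rows 82..358 (crop)
P=ray(c,[(150,140+85/5),(160,140+358/5)],.065);print([((p[:2]-bay(4))@EX).round(4) for p in P])
```

```text
0.058 [np.float64(-0.0163), np.float64(-0.0041), np.float64(0.0094)]
0.062 [np.float64(-0.0173), np.float64(-0.0052), np.float64(0.0081)]
0.066 [np.float64(-0.0183), np.float64(-0.0064), np.float64(0.0068)]
0.07 [np.float64(-0.0193), np.float64(-0.0076), np.float64(0.0055)]
[np.float64(-0.0428), np.float64(0.027)]
```

>>> jog_arm(
  motion=[0,0.03,0,0,0,0,0,0,0.09,0,0,0,0,0,0,0.16,0,-0.06,0,0,0,0,0.22,0,-0.16,0,0,0,0,0.25,0.05,-0.25,0,0,0,0,0.3,0.15,-0.34,0,0,0,0.5,0.3,0.22,-0.38,0,0,0,0.5,0.3,0.22,-0.38,0,0,0],
)

```text
t: 54.9
tool_pos: [0.4452, -0.1142, 0.2917]
orientation: [0.095, -3.137, -0.003]
force: [0.6, 0.8, 0.2]
opening: 0.0118
```

Run:
```python
from tri import *
st=read_state();print(st['t'],st['tool_pos'],st['force'])
c=wrist('w25.png');s=snap('scene','s25.png')
im=cv2.imread('pics/s25.png');cv2.imwrite('pics/s25b.png',cv2.resize(im[130:300,60:410],None,fx=2.25,fy=2.25,interpolation=cv2.INTER_CUBIC))
hsv=cv2.cvtColor(im,cv2.COLOR_BGR2HSV);m=((hsv[...,0]<8)|(hsv[...,0]>172))&(hsv[...,1]>120)&(hsv[...,2]>50)
b=min(blobs(m,15),key=lambda b:np.hypot(*(b[0]-(165,221))));print(b[0],b[1])
```

```text
54.9 [ 0.44516173 -0.11415666  0.29171293] [0.61790124 0.80382427 0.16036565]
[165.1884058 221.8115942] 69
```

View pics/s25b.png

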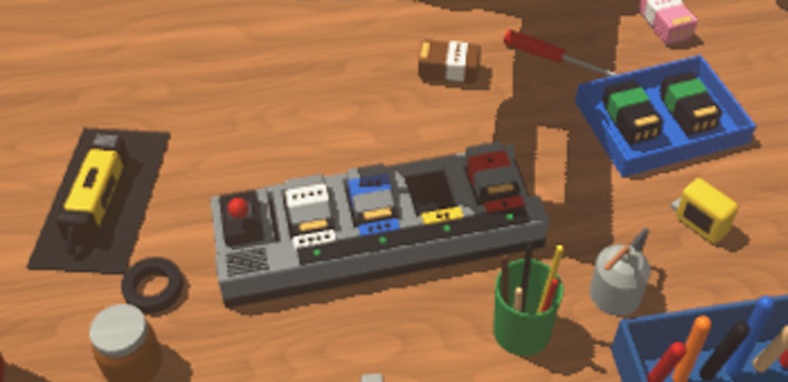

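View pics/w25.png

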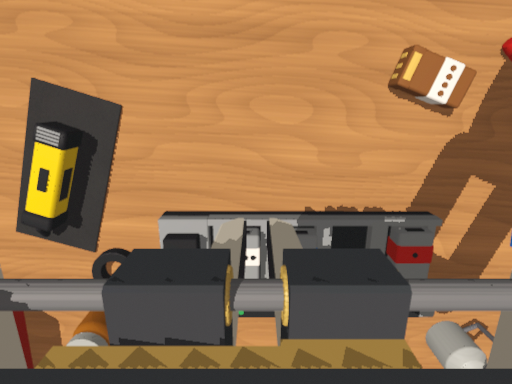

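```bash
python3 -c "
from plant import close_job
print(close_job())"
```

```text
the job is handed in; nothing more can be done
None
```

The job is done and handed in after about 55 s of robot time; no verdict came back. Two results rest on measurements that did not fully agree: how far over the switch is, and the seating of pack 1.

**What was done, in order**
- **Charged packs:** the two green packs, from bays 1 and 3, lie flat side by side in the blue tray.
- **Blowing:** bays 1 to 4 were blown in turn, holding steady about 1.2 s or more at each. The mouth was about 35 mm in front of the contacts and 35 mm above them, about 50 mm away along the 45° nozzle line. The blower then went back flat on its mat.
- **Loading:** packs 1, 3 and 4 went into their own bays in that order. Pack 2 was not in the scene, and the brown and pink look-alikes were left alone.
- **Switch:** the power switch was pushed over last.

**Last checks**
- **Packs 3 and 4:** both stopped within 1 mm of the height expected for a seated pack. Two-camera measurement put their contact ends at the same height as the original green packs.
- **Pack 1:** it met resistance going in, so I regripped it once. It ended about 4 mm towards the front of its pocket. A press on its tail met resistance at 66 mm, the seated height, so I take it as fully down.
- **Switch:** two pushes stopped at the same point, with 23 N and 26 N, and the ball rested in the same place after each. I read that as the end stop. The ball's measured travel was about 35 mm against 38 mm expected, which alone would mean about 0.9 rad rather than 1.0.
- **Bystanders:** the arm did not touch the oil can or the pencil cup, and they look unmoved in the last picture.

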